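# Refit the brake lever of an eye-imaging carriage

### The arm

A 7-joint arm with a two-finger parallel gripper is mounted at the origin on the work surface. World frame = base frame: x ahead of the robot, y to its left, z up, the work surface at z = 0. Lengths are in mm, angles in rad, forces in N, time in s.
With the tool pointing down it reaches from about 425 to 1025 mm from the base axis. Payload 9.4 kg.
Tool frame: the origin (TCP) lies midway between the tips of the shut fingers; the grasp point (between the pads) lies 19 mm behind it; y points along the fingers, z is the direction in which the jaws open and shut, and the axes are right-handed (so a half turn about y gives the same grasp; the last joint's range is limited). The gripper opens to 85 mm and grips with 20 to 120 N. Pads are 22 mm wide; open, the fingers measure 114 mm over their backs; the gripper's body (76 mm by 85 mm) begins 54 mm behind the grasp point. The pads swing forward as they close: fully open they stand 13 mm farther back than shut.
Start: joints at [-1.208, 0.599, -0.003, 1.599, 0.002, 0.943, -0.08], TCP at [308.679, 656.004, 231.275] pointing down, gripper open.
Joint ranges: [-2.57, 2.57], [-0.35, 1.97], [-1.29, 1.29], [0.11, 2.56], [-1.05, 4.19], [0.11, 1.86], [-2.63, 2.63]. Speed limits (rad/s): [2.22, 2.22, 3.01, 3.01, 3.14, 3.14, 3.14].

### API

Orientations are given as a unit quaternion [w, x, y, z].
In Python, from workcell import robot gives the robot as it stands.
- The arm moves only by the tool send_rows, never from a script. Its argument "plan" is a list of rows, each a list of 3 entries, a list of its own where there are three numbers: the shift along the tool's x, y, z in mm, then the turn about the tool's y in degrees, then the finger opening in mm, from 0 to 85.4. A call has 1 to 12 rows; each row shifts and turns the commanded pose from where the row before left it, along the tool's axes as they then stand; what a row does not reach is not made up. A row lasts 1/12 s, in which the tool goes at most 41.7 mm and 7.16 degrees, less where a joint would pass 70% of its speed; a pose out of reach is approached as far as the arm can. A call is refused whole if a number of a shift passes 41.7 or a number of a turn 7.16, either way. A call with a gripper value outside its range is refused whole. The fingers move at their own pace and stop on an object; "grip_force" is the grip in N (left out, the last holds). Time passes only in rows, so rows that do not move let the fingers close. It gives the time, the measured TCP pose, the force and the opening at its end, in the units of the state.
- robot.sense(): the state, without advancing time (a new reading comes with each control period).
- robot.camera(name): name is "scene" or "top"; returns a dict with "color" (384x512x3 uint8, red, green, blue), "fx", "fy", "cx", "cy" (pixels), "eye" and "orientation" of the camera in the world. Camera axes: x right, y down, z forward; pixel columns grow to the right and rows downward; lengths in mm; the calibration is good to about 2 mm. A picture is of the moment at which its call begins. There is no depth.
- robot.hand_in(): hands the job in, once; it reports no verdict.
Trained networks look in a picture, given as the dict that the camera call returned (one of the last four; its "shot" number tells which), for a name from the list of things; names that differ only in an ending like _2 or _b are one class to them, and where a whole thing is asked for, a point or a joint stands for the part that bears it (a point fixed in the world has none). Each returns a list of dicts, best first, with "score" (0 to 1); they miss things now and then, are a little off and sometimes report something else, mostly with a low value. They report only what shows in the picture. A call takes as long as a camera call. They do not tell look-alikes from the thing itself.
- robot.recognise(picture, query): "xy" ([column, row] in pixels, amid what is visible of it).
- robot.masks_of(picture, query): "mask" (384x512 bool, what is visible of it) and "xy" ([column, row] in pixels, amid what is visible of it).
- robot.pinpoint(picture, query): "xy" ([column, row] in pixels: a listed point, or the origin of a listed thing).
The state is a dict: "t": time; "joints": joint angles; "joint_velocities": joint speeds; "joint_torque": joint torques, N m; "position": TCP position; "orientation": TCP orientation; "ft_force": force on the tool from outside, world axes, zero at the start; "wrist_torque": the same for the moment, N m; "opening": finger opening in mm.
Only numpy, scipy, OpenCV 4.12 (cv2) and the standard library are available. Lean on these libraries where they do the work, as an engineer would, in place of code of your own. Each camera call takes 0.05 s, during which the arm holds its last target.

### The job

Put the loose brake lever from the blue mat onto the splined shaft of the beige lock unit, turned so that its knob points roughly the way of the green mark and a slot meets the ribs, and slide it down fully home on the collar. Then turn it clockwise (from above) to the stop, so that the knob lies over the direction of the red mark, and let go. Feel it on gently, never pressing the lever on the unit harder than about 30 N or straining it against the stop, and leave everything else on the table where it is.

Things in the scene. Friction and masses are not known exactly. Their poses are not given: they have to be found in the camera images.
- base: Carriage lock unit, fixed to the table: beige block 130 x 130 mm, top 50 mm above the table, on a foot plate 190 (x) x 130 (y) x 12 mm. Origin: under its centre, on the table; z up. Amid its top a dark steel collar (40 mm across, 50 to 70 mm above the table) carries the upright splined shaft. It is damaged if the contact forces between lever and unit ever total over 90 N (leaning on it with some 40 N, or twisting with some 0.6 N m)
- shaft_foot (a point): Point on the shaft's axis at the top of the collar, 70 mm above the table: the centre of the hub's underside sits here when the lever is fully home. The shaft turns about this upright axis against a steady drag of 0.2 N m and stays where it is left
- rib_ends (a point): Point on the shaft's axis at the upper end of the spline, 90 mm above the table. Spline: a round core 19 mm across with four equal ribs in a cross, 32 mm tip to tip, 6 mm wide, 70 to 90 mm above the table; above them the core goes on as a pilot nose up to 96 mm, tapering to 9 mm across at 104 mm. THE SPLINE'S ANGLE IS NOT REPORTED: see or feel it (points turn with the base, not with the shaft)
- green_mark (a point): Green (released) bar mark on the block's top, from the shaft towards base +y, 46 mm from the axis. At the start one of the four ribs points within 0.42 rad (24 degrees) either way of it
- red_mark (a point): Red (locked) bar mark on the block's top, 46 mm from the axis, 55 degrees clockwise (from above) of the green one, so 35 degrees from base +x towards +y. Turned clockwise, the shaft meets its stop (soft and springy, some 4 N m per rad) when the rib that began near the green mark points at the red one
- lock_point (a point): Where the centre of the knob (knob) stands when the lever is fully home and locked, in the red mark's direction: 95 mm from the shaft axis, 105 mm above the table
- lever: Loose brake lever, about 160 g, at first flat on the blue mat, right way up. Square aluminium hub 48 x 48 mm, 26 mm tall, flat sides facing its x and y. Origin: centre of the hub's underside; z up; x points along the arm to the knob. Black arm 14 mm wide, 4 to 16 mm above the hub's underside, ends in an upright black knob 95 mm out
- bore (a point): Mouth of the hub's bore: centre of the hub's top face. The bore goes right through: a square hole 19.6 mm wide with a cross of slots 7.5 mm wide, 34 mm end to end, along the lever's x and y. It enters only with the slots within about 2.5 degrees of the ribs; otherwise the hub rests on the rib ends, 20 mm above home, centred by the pilot nose with about 0.3 mm play
- knob (a point): Centre of the lever's upright knob (21 mm across, top 46 mm above the hub's underside), 95 mm along x from the hub's centre and 35 mm above its underside
- mat: Blue service mat fixed to the table, 240 (x) x 220 (y) x 3 mm; origin under its centre
- screwdriver: Bystander: small screwdriver, 160 mm long, lying along the -y edge of the mat; origin at the centre of its underside
- washer: Bystander: brass washer, 32 mm across, on the mat; origin at the centre of its underside
- tape: Bystander: beige tape dispenser, 130 x 60 x 84 mm, right side of the table; origin at the centre of its underside
- drops: Bystander: eye-drop bottle, 26 mm across, 60 mm tall, right side; origin at the centre of its underside
- mouse: Bystander: white computer mouse, 105 x 60 x 33 mm, left side; origin at the centre of its underside
- lens_case: Bystander: flat black case with three coloured lens discs, 120 x 80 x 26 mm, left side; origin at the centre of its underside
- solution: Bystander: upright lens-solution bottle, 52 mm across, 130 mm tall, towards the back right; origin at the centre of its underside
There are look-alikes about, which are no part of the job. What is shaped like the lever but orange is not meant.

How it is judged:
By the outcome, as a careful person would: the job done as asked, in the order asked, and still so for the second after the job is handed in, with the robot touching nothing.
It also fails if it takes over 72 s, if anything falls off the work surface, if the arm or the gripper's body presses on something with over 40 N, if the wrist force passes 120 N, or if a joint passes its speed limit or range.

## Working session

There is one attempt and no reset: what is moved stays moved. The work goes in short steps, Python scripts to look and compute and a tool call to move; the robot and the scene stay as the last step left them, time stands still between calls to the robot, and variables do not carry over. Pictures are saved under pics/ and viewed, and the job is handed in when it is done.

Besides the shell and the picture viewer there is one more tool, called after "Call:" by a JSON object that holds its "method" and its "body", one argument or row to a line. send_rows: Moves the arm, as the interface text tells. Its arguments: {"type":"object","properties":{"plan":{"type":"array","items":{"type":"array"}},"grip_force":{"type":"number"}},"required":["plan"]}

```bash
ls; mkdir -p pics; cat > h.py <<'E'
from workcell import robot
import numpy as np, cv2
from scipy.spatial.transform import Rotation as R
def rot(q): return R.from_quat([q[1],q[2],q[3],q[0]]).as_matrix()
def save(p,n,crop=None,scale=1):
    im=p["color"][:,:,::-1]
    if crop: im=im[crop[1]:crop[3],crop[0]:crop[2]]
    if scale!=1: im=cv2.resize(im,None,fx=scale,fy=scale,interpolation=cv2.INTER_CUBIC)
    cv2.imwrite("pics/"+n,im)
def toz(p,xy,z):
    d=rot(p["orientation"])@np.array([(xy[0]-p["cx"])/p["fx"],(xy[1]-p["cy"])/p["fy"],1])
    e=np.array(p["eye"]); return e+d*(z-e[2])/d[2]
def proj(p,X):
    c=rot(p["orientation"]).T@(np.array(X)-np.array(p["eye"])); return [p["fx"]*c[0]/c[2]+p["cx"],p["fy"]*c[1]/c[2]+p["cy"]]
E
python3 - <<'E'
from h import *
s=robot.sense(); print({k:np.round(v,3) for k,v in s.items()}); print(rot(s["orientation"]).round(3))
for n in("scene","top"):
    p=robot.camera(n); save(p,n+"0.png"); print(n,p["fx"],p["cx"],p["cy"],p["eye"],p["orientation"],p["shot"])
    for q,z in [("base",0),("shaft_foot",70),("rib_ends",90),("green_mark",50),("red_mark",50),("lever",3),("bore",29),("knob",38),("washer",3),("screwdriver",3),("mat",0)]:
        print(q,[(np.round(r["xy"],1).tolist(),round(r["score"],2),toz(p,r["xy"],z)[:2].round(1).tolist()) for r in robot.pinpoint(p,q)])
E
```

```text
pics
{'t': np.float64(0.0), 'joints': array([-1.208,  0.6  , -0.002,  1.6  ,  0.002,  0.943, -0.08 ]), 'joint_velocities': array([-0.001,  0.002, -0.001,  0.001, -0.001, -0.001, -0.   ]), 'joint_torque': array([-1.0000e-03, -7.7645e+01,  1.5640e+00, -2.5802e+01,  1.2000e-02,
        9.0000e-03, -0.0000e+00]), 'position': array([308.541, 655.546, 230.427]), 'orientation': array([-0.69 ,  0.691, -0.154,  0.154]), 'ft_force': array([-0.192,  0.849, -0.093]), 'wrist_torque': array([ 0.041, -0.062, -0.005]), 'opening': np.float64(85.346)}
[[ 0.905 -0.     0.426]
 [-0.426 -0.001  0.905]
 [ 0.    -1.    -0.002]]
scene 490.1710332375724 257.56423769244316 184.93370810466638 [1461.20920096 -545.56459067 1031.38295535] [-0.36073045  0.78697698  0.45602839 -0.2063465 ] 1
base [([293.1, 194.4], 0.77, [525.8, 127.0]), ([363.3, 149.3], 0.64, [449.1, 470.9])]
shaft_foot [([296.9, 177.0], 0.76, [528.4, 134.8])]
rib_ends [([293.7, 172.8], 0.74, [526.5, 123.2])]
green_mark [([305.0, 175.0], 0.69, [513.4, 176.4]), ([362.2, 146.5], 0.6, [484.0, 428.5]), ([106.1, 245.1], 0.4, [493.7, -451.1])]
red_mark [
[... 1099 characters left out ...]
0.7, 182.6], 0.18, [521.6, 130.4])]
red_mark [([212.1, 173.8], 0.63, [550.8, 159.6]), ([303.5, 151.9], 0.6, [626.7, -143.7])]
lever [([314.1, 248.8], 0.83, [306.0, -182.7]), ([375.5, 259.7], 0.67, [272.2, -386.8]), ([306.2, 180.2], 0.5, [538.0, -157.3])]
bore [([372.5, 259.3], 0.79, [275.3, -369.6]), ([312.7, 244.5], 0.64, [321.1, -174.9]), ([304.8, 176.9], 0.57, [545.6, -149.9])]
knob [([366.7, 288.9], 0.74, [181.9, -346.2]), ([302.5, 154.5], 0.72, [620.3, -141.5]), ([345.2, 246.5], 0.56, [316.1, -279.5])]
washer [([281.2, 198.8], 0.47, [473.4, -71.9])]
screwdriver [([335.9, 185.1], 0.64, [521.8, -258.5]), ([218.1, 180.5], 0.56, [534.7, 145.1])]
mat [([309.4, 176.1], 0.66, [552.7, -168.7])]
```

View pics/scene0.png

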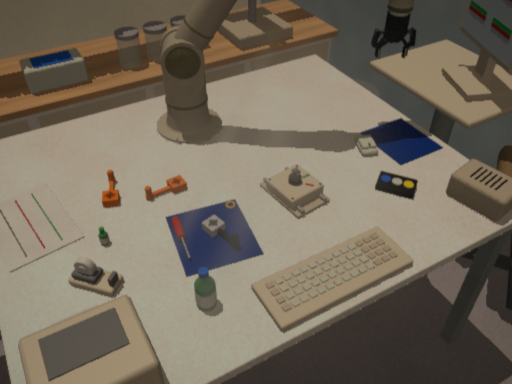

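View pics/top0.png

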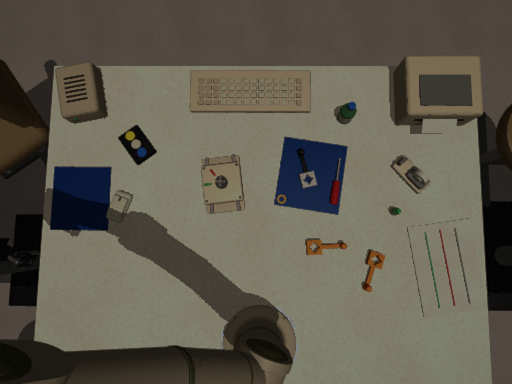

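```bash
python3 - <<'E'
import cv2
a=cv2.imread("pics/scene0.png");b=cv2.imread("pics/top0.png")
def c(im,x0,y0,x1,y1,s): return cv2.resize(im[y0:y1,x0:x1],None,fx=s,fy=s,interpolation=cv2.INTER_CUBIC)
cv2.imwrite("pics/c_scene_base.png",c(a,240,135,350,215,7))
cv2.imwrite("pics/c_top_base.png",c(b,180,145,270,220,8))
cv2.imwrite("pics/c_scene_lever.png",c(a,160,185,270,265,7))
cv2.imwrite("pics/c_top_lever.png",c(b,265,135,355,210,8))
E
```

```text
(no output)
```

View pics/c_scene_base.png

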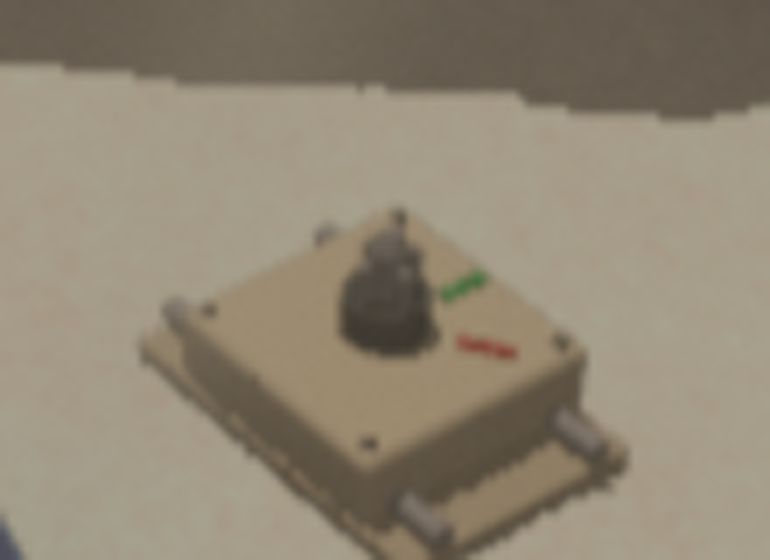

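View pics/c_top_base.png

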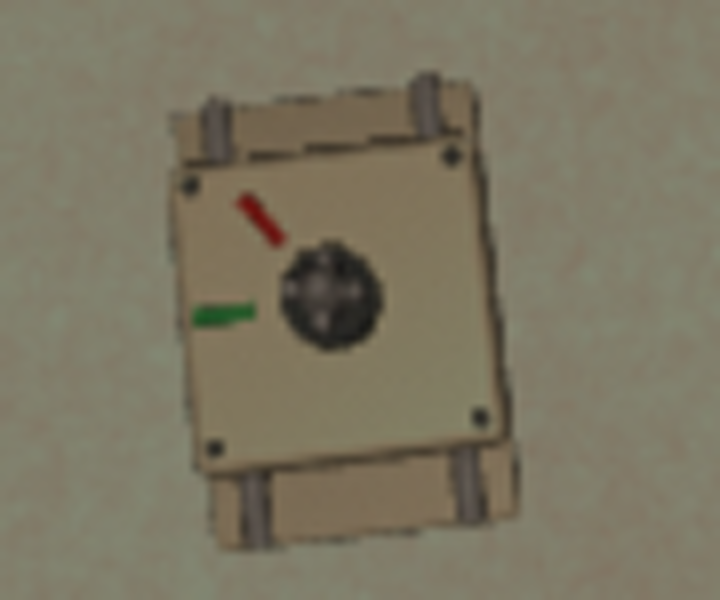

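View pics/c_top_lever.png

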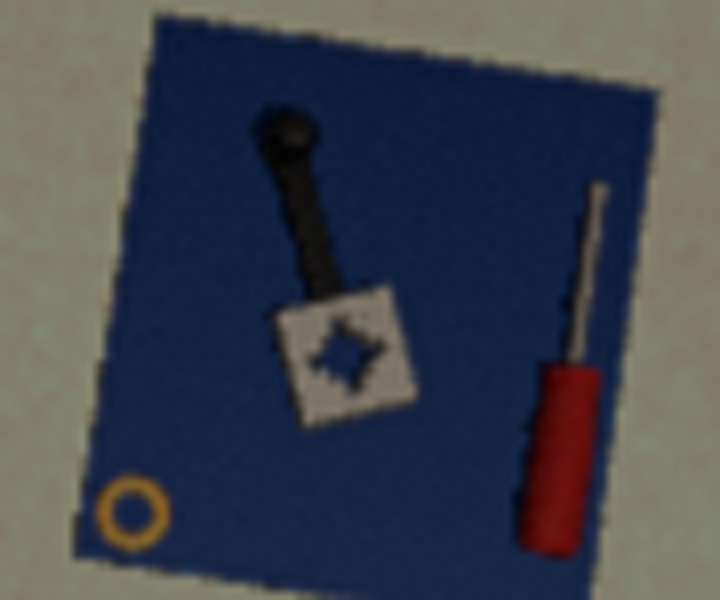

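View pics/c_scene_lever.png

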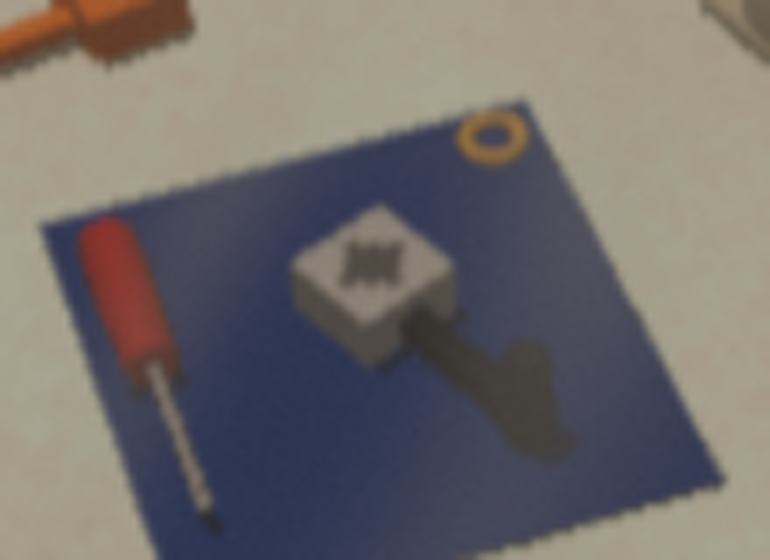

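```bash
cat > m.py <<'E'
from h import *
def comp(mask,near):
    n,l,s,c=cv2.connectedComponentsWithStats(mask.astype(np.uint8))
    k=min(range(1,n),key=lambda i:np.hypot(*(c[i]-near)) if s[i][4]>4 else 1e9)
    return l==k,c[k],s[k][4]
E
python3 - <<'E'
from m import *
P={n:robot.camera(n) for n in("top","scene")}
for n,p in P.items():
    im=p["color"].astype(int);hsv=cv2.cvtColor(p["color"],cv2.COLOR_RGB2HSV).astype(int)
    r,g,b=im[...,0],im[...,1],im[...,2]
    lev=(308,179) if n=="top" else (212,225)
    # hub: not blue, bright
    box=np.zeros(r.shape,bool);box[lev[1]-22:lev[1]+22,lev[0]-22:lev[0]+22]=1
    hub,c,a=comp(box&(r>90 if n=="top" else r>70)&(b<r*1.25),lev)
    print(n,"hub px",c,a)
    if n=="top":
        cnt=max(cv2.findContours(hub.astype(np.uint8),cv2.RETR_EXTERNAL,cv2.CHAIN_APPROX_NONE)[0],key=len)
        W=np.array([toz(p,q[0],29)[:2] for q in cnt],np.float32)
        print("hub rect",cv2.minAreaRect(W))
    gb=(225,183) if n=="top" else (296,178)
    box=np.zeros(r.shape,bool);box[gb[1]-22:gb[1]+22,gb[0]-26:gb[0]+26]=1
    for nm,m in (("green",box&(g>r*1.25)&(g>b*1.15)),("red",box&(r>g*1.7))):
        ys,xs=np.nonzero(m)
        w=np.array([toz(p,(x,y),50)[:2] for x,y in zip(xs,ys)])
        u,s,v=np.linalg.svd(w-w.mean(0)); print(nm,len(xs),xs.mean().round(1),ys.mean().round(1),w.mean(0).round(1),"dir deg",np.degrees(np.arctan2(v[0,1],v[0,0])).round(1),s.round(1))
    for q,z in(("base",50),("lever",16)):
        for k in robot.masks_of(p,q)[:3]: print(q,np.round(k["xy"],1),round(k["score"],2),k["mask"].sum())
E
```

```text
top hub px [307.96402878 179.10791367] 139
hub rect ((538.5692749023438, -160.60824584960938), (47.75728988647461, 45.75517654418945), 13.753043174743652)
green 19 207.3 183.8 [517.1 174.9] dir deg -81.2 [32.   9.9]
red 15 212.3 172.2 [556.2 159. ] dir deg -138.2 [28.5  7.1]
base [224.6 185.7] 0.67 2128
lever [369.6 262.2] 0.77 394
lever [322.  243.7] 0.73 302
lever [304.2 175.2] 0.63 246
scene hub px [212.64264264 224.42042042] 333
green 5 306.0 175.2 [515.7 178.6] dir deg 97.9 [13.2  2. ]
red 4 309.0 184.2 [556.3 162.1] dir deg 41.5 [11.8  1.5]
base [296.3 189.8] 0.97 2050
base [230.6 202.9] 0.41 51
lever [110.3 194.4] 0.9 408
lever [212.2 228. ] 0.69 557
lever [169.4 190.4] 0.64 451
```

```bash
python3 - <<'E'
from m import *
from scipy.optimize import least_squares
P={n:robot.camera(n) for n in("top","scene")}
def un(c,s,o): return np.array([[(x+.5)/s-.5+o[0],(y+.5)/s-.5+o[1]] for x,y in c])
scr={"top":un([(190,186),(452,156),(480,418),(215,448)],8,(180,145)),"scene":un([(561,342),(399,216),(209,311),(368,443)],7,(240,135))}
# order: top: +x+y, +x-y, -x-y,-x+y ; check in scene
for n in P:
    w=np.array([toz(P[n],q,50)[:2] for q in scr[n]]); print(n,w.round(1).tolist(),w.mean(0).round(1)); 
    e=w-w.mean(0); print([ (np.degrees(np.arctan2(a[1],a[0])).round(1),np.hypot(*a).round(1)) for a in e])
for n,xy in (("top",(307.96,179.1)),):
    pass
# hub via scene corners top face (292,266),(380,206),(456,268),(367,327)
w=np.array([toz(P["scene"],q,29)[:2] for q in un([(292,268),(380,206),(456,268),(367,327)],7,(160,185))]);print("hub scene",w.round(1).tolist(),w.mean(0).round(1))
e=w-w.mean(0);print([ (np.degrees(np.arctan2(a[1],a[0])).round(1),np.hypot(*a).round(1)) for a in e])
w=np.array([toz(P["top"],q,29)[:2] for q in un([(276,314),(390,284),(420,398),(306,430)],8,(265,135))]);print("hub top",w.round(1).tolist(),w.mean(0).round(1))
e=w-w.mean(0);print([ (np.degrees(np.arctan2(a[1],a[0])).round(1),np.hypot(*a).round(1)) for a in e])
p=P["top"]; im=p["color"][150:220,190:265]; im=p["color"][168:198,205:237,::-1]
im=cv2.resize(im,None,fx=18,fy=18,interpolation=cv2.INTER_LANCZOS4);im=np.clip(im.astype(float)*1.8,0,255).astype(np.uint8)
cv2.imwrite("pics/z_top.png",im)
p=P["scene"]; im=p["color"][160:190,280:312,::-1]
im=cv2.resize(im,None,fx=18,fy=18,interpolation=cv2.INTER_LANCZOS4);im=np.clip(im.astype(float)*1.8,0,255).astype(np.uint8)
cv2.imwrite("pics/z_scene.png",im)
E
```

```text
top [[570.8, 189.4], [584.1, 80.4], [474.9, 67.1], [461.6, 176.2]] [522.8 128.3]
[(np.float64(51.9), np.float64(77.7)), (np.float64(-38.0), np.float64(77.8)), (np.float64(-128.1), np.float64(77.8)), (np.float64(142.0), np.float64(77.8))]
scene [[569.4, 193.0], [460.1, 179.9], [474.9, 69.5], [582.6, 83.5]] [521.7 131.5]
[(np.float64(52.2), np.float64(77.8)), (np.float64(141.8), np.float64(78.4)), (np.float64(-127.1), np.float64(77.7)), (np.float64(-38.2), np.float64(77.5))]
hub scene [[524.2, -187.3], [509.3, -140.1], [557.4, -129.0], [569.4, -175.2]] [ 540.1 -157.9]
[(np.float64(-118.4), np.float64(33.4)), (np.float64(149.9), np.float64(35.5)), (np.float64(59.0), np.float64(33.7)), (np.float64(-30.6), np.float64(34.0))]
hub top [[556.0, -130.6], [569.1, -178.5], [520.9, -190.8], [507.0, -143.1]] [ 538.2 -160.7]
[(np.float64(59.5), np.float64(35.0)), (np.float64(-30.0), np.float64(35.6)), (np.float64(-120.1), np.float64(34.7)), (np.float64(150.5), np.float64(35.9))]
```

View pics/z_top.png

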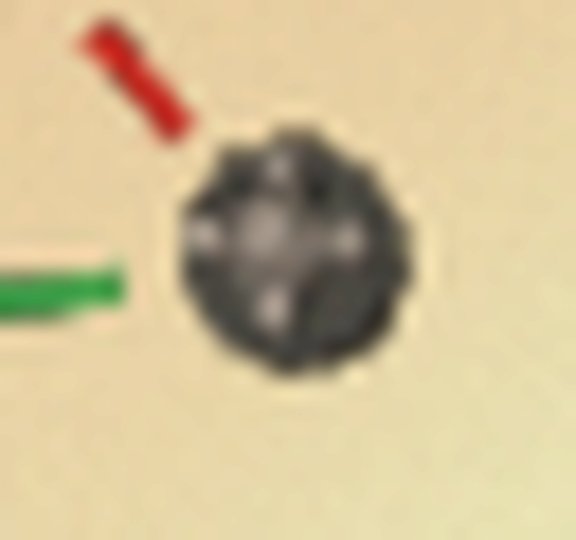

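View pics/z_scene.png

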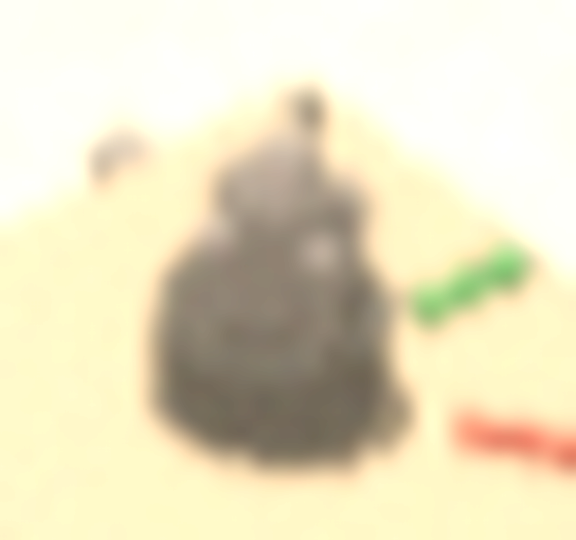

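```bash
python3 - <<'E'
from m import *
p=robot.camera("top")
un=lambda x,y:((x+.5)/18-.5+205,(y+.5)/18-.5+168)
L,Rr,T,B=[toz(p,un(*q),90)[:2] for q in((206,235),(350,238),(280,163),(275,308))]
d=L-Rr;print(np.degrees(np.arctan2(d[1],d[0])),np.hypot(*d)); d=T-B;print(np.degrees(np.arctan2(d[1],d[0]))+90,np.hypot(*d)); print((L+Rr)/2,(T+B)/2)
# refine: fit bright blobs in grayscale
g=cv2.cvtColor(p["color"],cv2.COLOR_RGB2GRAY)[172:190,213:230];print(g)
E
```

```text
89.22161800593406 25.71650141313793
89.25770056440672 26.056572052159964
[522.76956188 128.01725645] [522.96429216 128.10734518]
[[ 63  98 117 117 116 116 116 115 116 118 118 117 116 117 117 118 117]
 [ 46  68 111 117 116 117 117 118 118 117 117 117 117 118 118 117 118]
 [ 63  45  81 115 119 118 118 116 117 116 119 117 117 117 117 118 117]
 [ 95  65  96 116 116 117 114  75  69  74 113 119 119 118 119 118 119]
 [116 112 116 115  76  64  66  66  51  42  65  99 116 119 118 118 117]
 [118 118 118 100  50  39  52  78  49  34  39  52  70 114 119 118 118]
 [118 118 113  63  39  34  46  54  47  26  36  38  47  93 119 120 118]
 [118 116  72  36  40  54  71  67  51  37  39  42  37  58 114 119 119]
 [117 116  80  77  52  69  83  82  60  53  54  66  40  41  78 117 120]
 [119 118  79  82  63  69  83  76  63  65  69  80  47  41  67 118 121]
 [119 116  58  45  48  59  64  66  62  51  50  54  36  36  58 117 120]
 [119 116  56  37  40  56  57  62  51  38  39  41  37  36  55 118 121]
 [120 118  83  43  40  46  68  82  42  34  40  40  37  38  90 119 121]
 [119 120 113  57  40  41  68  83  41  38  41  38  29  41 115 121 120]
 [118 119 118  97  54  38  43  54  39  40  40  34  31  69 118 122 120]
 [119 118 119 115  90  62  43  39  36  36  33  43  70 113 121 120 121]
 [118 119 119 119 117 113  90  55  53  68  74 112 117 121 120 120 120]
 [118 118 118 119 119 121 117 115 115 116 116 121 121 120 121 121 121]]
```

Call:
{"method": "send_rows", "body": {
  "plan": [
    [[23.2, 0, -26.6], 0, 85],
    [[23.2, 0, -26.6], 0, 85],
    [[23.2, 0, -26.6], 0, 85],
    [[23.2, 0, -26.6], 0, 85],
    [[23.2, 0, -26.6], 0, 85],
    [[23.2, 0, -26.6], 0, 85],
    [[23.2, 0, -26.6], 0, 85],
    [[23.2, 0, -26.6], 0, 85],
    [[23.2, 0, -26.6], 0, 85],
    [[23.2, 0, -26.6], 0, 85],
    [[23.2, 0, -26.6], 0, 85],
    [[23.2, 0, -26.6], 0, 85]
  ]
}}

```text
t: 2.65
position: [425.0, 247.1, 231.6]
orientation: [0.69, -0.69, 0.154, -0.154]
ft_force: [1.0, -0.4, -0.9]
opening: 85.2
```

Call:
{"method": "send_rows", "body": {
  "plan": [
    [[23.2, 0, -26.6], 0, 85],
    [[23.2, 0, -26.6], 0, 85],
    [[23.2, 0, -26.6], 0, 85],
    [[23.2, 0, -26.6], 0, 85],
    [[23.2, 0, -26.6], 0, 85],
    [[23.2, 0, -26.6], 0, 85],
    [[23.2, 0, -26.6], 0, 85],
    [[23.2, 0, -26.6], 0, 85],
    [[23.2, 0, -26.6], 0, 85],
    [[23.2, 0, -26.6], 0, 85],
    [[23.2, 0, -26.6], 0, 85],
    [[23.2, 0, -26.6], 0, 85]
  ]
}}

```text
t: 3.65
position: [541.0, -160.5, 231.6]
orientation: [0.69, -0.69, 0.154, -0.154]
ft_force: [0.2, 0.9, 0.8]
opening: 85.1
```

Call:
{"method": "send_rows", "body": {
  "plan": [
    [[0, 4, 0], 7, 85],
    [[0, 4, 0], 7, 85],
    [[0, 4, 0], 7, 85],
    [[0, 4, 0], 7, 85],
    [[0, 4, 0], 7, 85],
    [[0, 4, 0], 7, 85],
    [[0, 4, 0], 7, 85],
    [[0, 4, 0], 7, 85],
    [[0, 4, 0], 7, 85],
    [[0, 4, 0], 7, 85]
  ]
}}

```text
t: 4.48
position: [540.9, -158.7, 191.3]
orientation: [-0.475, 0.475, -0.523, 0.524]
ft_force: [-0.1, -0.6, -1.0]
opening: 84.9
```

Call:
{"method": "send_rows", "body": {
  "plan": [
    [[0, 4, 0], 7, 85],
    [[0, 4, 0], 7, 85],
    [[0, 4, 0], 7, 85],
    [[0, 4, 0], 7, 85],
    [[0, 4, 0], 7, 85],
    [[0, 4, 0], 7, 85],
    [[0, 4, 0], 7, 85],
    [[0, 4, 0], 7, 85],
    [[0, 4, 0], 7, 85],
    [[0, 4, 0], 7, 85],
    [[0, 0, 0], 0, 85],
    [[0, 0, 0], 0, 85]
  ]
}}

```text
t: 5.48
position: [540.7, -158.5, 151.1]
orientation: [-0.092, 0.093, -0.701, 0.701]
ft_force: [-0.5, 0.2, 0.9]
opening: 85.0
```

```bash
cat >> m.py <<'E'
def st(tgt=None,yaw=None):
    s=robot.sense();M=rot(s["orientation"])
    y=np.degrees(np.arctan2(M[1,2],M[0,2]))
    print("t",round(float(s["t"]),2),"pos",np.round(s["position"],1),"jawyaw",y.round(2),"lever yaw",(y+90).round(2),"tilt",M[2,[0,2]].round(3),"F",np.round(s["ft_force"],2),"T",np.round(s["wrist_torque"],3),"open",np.round(s["opening"],1),"j",np.round(s["joints"],2))
    if tgt is not None: print("tool shift",(M.T@(np.array(tgt)-s["position"])).round(1),"turn",None if yaw is None else round(y+90-yaw,2))
    return s
E
python3 -c "
from m import *
st((539.2,-159.3,150),14.5)
p=robot.camera('top');save(p,'top1.png',(250,120,370,210),6);p=robot.camera('scene');save(p,'scene1.png',(130,130,290,270),5)"
```

```text
t 5.48 pos [ 540.7 -158.5  151.1] jawyaw -74.96 lever yaw 15.04 tilt [0.001 0.   ] F [-0.5   0.18  0.93] T [ 0.016 -0.004 -0.013] open 85.0 j [-0.29  0.62  0.73  2.08 -0.66  0.69 -0.44]
tool shift [1.7 1.1 0.4] turn 0.54
```

View pics/scene1.png

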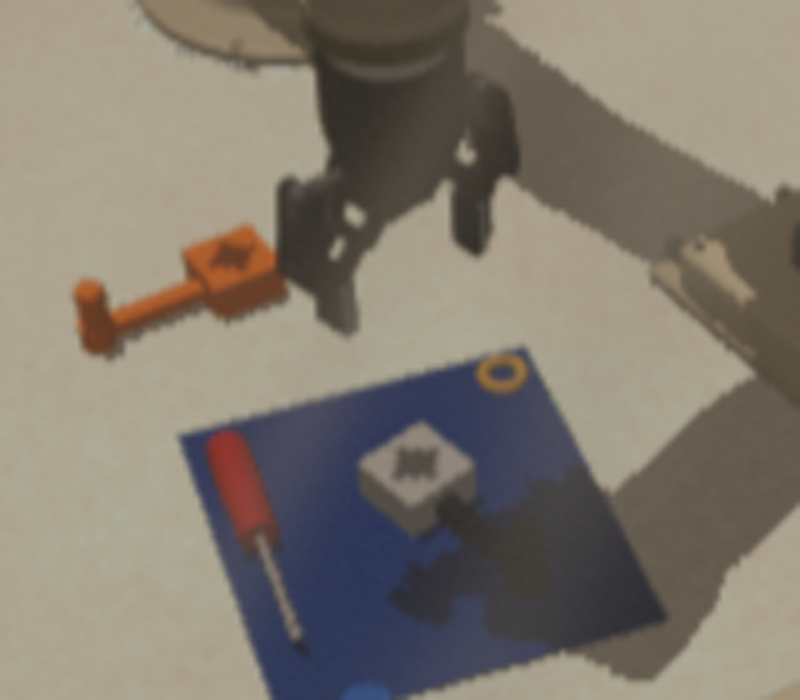

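View pics/top1.png

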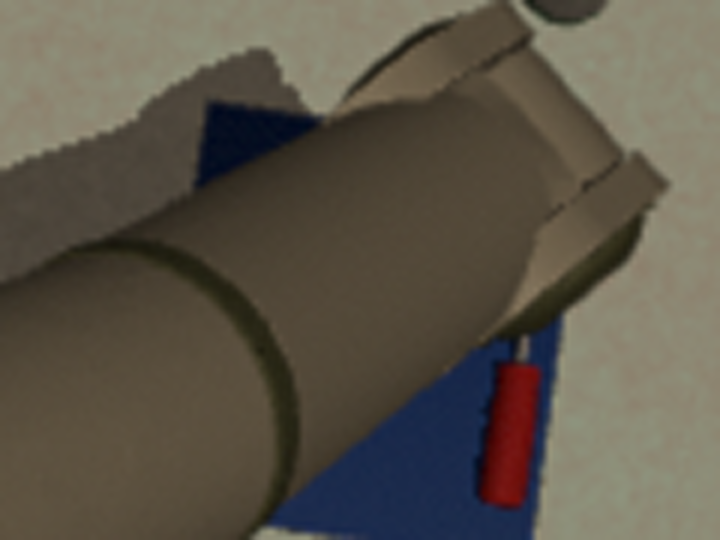

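Call:
{"method": "send_rows", "body": {
  "plan": [
    [[1.7, 14, 0.4], 0.5, 85],
    [[0, 18, 0], 0, 85],
    [[0, 18, 0], 0, 85],
    [[0, 18, 0], 0, 85],
    [[0, 18, 0], 0, 85],
    [[0, 18, 0], 0, 85],
    [[0, 14, 0], 0, 85],
    [[0, 10, 0], 0, 85],
    [[0, 8, 0], 0, 85],
    [[0, 5, 0], 0, 85],
    [[0, 0, 0], 0, 85],
    [[0, 0, 0], 0, 85]
  ]
}}

```text
t: 6.58
position: [539.4, -159.7, 10.6]
orientation: [-0.088, 0.088, -0.702, 0.702]
ft_force: [-0.5, 0.7, 0.6]
opening: 84.9
```

```bash
python3 -c "
from m import *
st((539.2,-159.3,5),14.5)
p=robot.camera('scene');save(p,'scene2.png',(150,150,270,250),6)"
```

```text
t 6.58 pos [ 539.4 -159.7   10.6] jawyaw -75.69 lever yaw 14.31 tilt [-0.  0.] F [-0.53  0.72  0.63] T [-0.015  0.004 -0.065] open 84.9 j [-0.1   0.8   0.45  2.14 -0.9   0.4  -0.24]
tool shift [ 0.1  5.6 -0.5] turn -0.19
```

View pics/scene2.png

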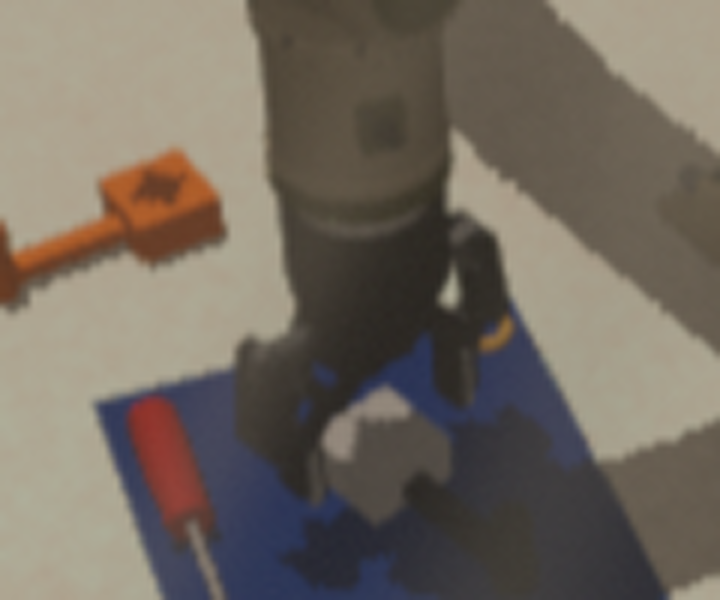

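Call:
{"method": "send_rows", "body": {
  "plan": [
    [[0, 4, 0], 0, 85],
    [[0, 1.5, 0], 0, 85],
    [[0, 0, 0], 0, 70],
    [[0, 0, 0], 0, 60],
    [[0, 0, 0], 0, 54],
    [[0, 0, 0], 0, 50],
    [[0, 0, 0], 0, 46],
    [[0, 0, 0], 0, 44],
    [[0, 0, 0], 0, 40],
    [[0, 0, 0], 0, 40],
    [[0, 0, 0], 0, 40],
    [[0, 0, 0], 0, 40]
  ],
  "grip_force": 40
}}

```text
t: 7.63
position: [539.2, -159.6, 5.1]
orientation: [-0.088, 0.088, -0.702, 0.702]
ft_force: [-0.2, 1.5, 5.8]
opening: 47.2
```

```bash
python3 -c "
from m import *
st()"
```

```text
t 7.63 pos [ 539.2 -159.6    5.1] jawyaw -75.7 lever yaw 14.3 tilt [-0.  0.] F [-0.2   1.55  5.78] T [ 0.081  0.203 -0.054] open 47.2 j [-0.1   0.8   0.43  2.14 -0.91  0.39 -0.23]
```

Call:
{"method": "send_rows", "body": {
  "plan": [
    [[0, -3, 0], 0, 40],
    [[0, -8, 0], 0, 40],
    [[0, -14, 0], 0, 40],
    [[0, -18, 0], 0, 40],
    [[0, -18, 0], 0, 40],
    [[0, -18, 0], 0, 40],
    [[0, -18, 0], 0, 40],
    [[0, -18, 0], 0, 40],
    [[0, -16, 0], 0, 40],
    [[0, -8, 0], 0, 40],
    [[0, -4, 0], 0, 40],
    [[0, 0, 0], 0, 40]
  ]
}}

```text
t: 8.63
position: [539.3, -159.3, 148.4]
orientation: [-0.088, 0.088, -0.702, 0.702]
ft_force: [0.7, -0.1, -2.2]
opening: 47.5
```

```bash
python3 -c "
from m import *
st((522.2,130,148),89.2)
p=robot.camera('scene');save(p,'scene3.png',(150,120,290,230),5)"
```

```text
t 8.63 pos [ 539.3 -159.3  148.4] jawyaw -75.68 lever yaw 14.32 tilt [-0.001  0.   ] F [ 0.71 -0.11 -2.24] T [ 0.017  0.029 -0.025] open 47.5 j [-0.29  0.62  0.73  2.08 -0.67  0.68 -0.43]
tool shift [ -55.     0.4 -284.6] turn -74.88
```

View pics/scene3.png

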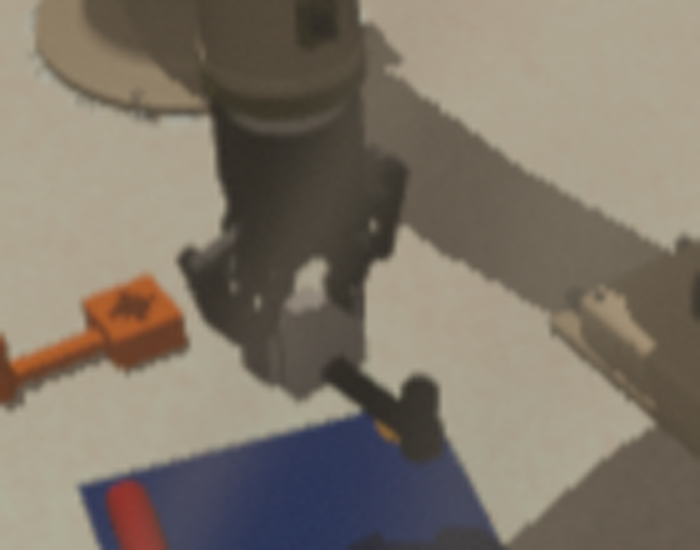

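Call:
{"method": "send_rows", "body": {
  "plan": [
    [[-5.5, 0, -14], 0, 40],
    [[-5.5, 0, -28], 0, 40],
    [[-5.5, 0, -32], 0, 40],
    [[-5.5, 0, -32], 0, 40],
    [[-5.5, 0, -32], 0, 40],
    [[-5.5, 0, -32], 0, 40],
    [[-5.5, 0, -32], 0, 40],
    [[-5.5, 0, -32], 0, 40],
    [[-5.5, 0, -28], 0, 40],
    [[-5.5, 0, -22.6], 0, 40]
  ]
}}

```text
t: 9.52
position: [521.0, 132.3, 146.6]
orientation: [0.088, -0.089, 0.702, -0.702]
ft_force: [0.2, 0.9, -2.0]
opening: 47.1
```

Call:
{"method": "send_rows", "body": {
  "plan": [
    [[0, 0, 0], -4, 40],
    [[0, 0, 0], -7, 40],
    [[0, 0, 0], -7, 40],
    [[0, 0, 0], -7, 40],
    [[0, 0, 0], -7, 40],
    [[0, 0, 0], -7, 40],
    [[0, 0, 0], -7, 40],
    [[0, 0, 0], -7, 40],
    [[0, 0, 0], -7, 40],
    [[0, 0, 0], -7, 40],
    [[0, 0, 0], -4, 40],
    [[0, 0, 0], -3.9, 40]
  ]
}}

```text
t: 10.52
position: [521.6, 129.6, 146.8]
orientation: [0.497, -0.498, 0.503, -0.502]
ft_force: [0.5, 0.0, -1.4]
opening: 47.5
```

Call:
{"method": "send_rows", "body": {
  "plan": [
    [[0, 0, 0], 0, 40],
    [[0, 0, 0], 0, 40],
    [[0, 0, 0], 0, 40]
  ]
}}

```text
t: 10.77
position: [521.9, 129.6, 147.3]
orientation: [0.496, -0.496, 0.504, -0.504]
ft_force: [0.5, -0.6, -2.2]
opening: 47.0
```

```bash
python3 -c "
from m import *
st((522.2,130,148),89.2)
p=robot.camera('scene');save(p,'scene4.png',(240,100,370,210),6);p=robot.camera('top');save(p,'top4.png',(170,130,270,220),7)"
```

```text
t 10.77 pos [521.9 129.6 147.3] jawyaw -0.94 lever yaw 89.06 tilt [ 0.    -0.001] F [ 0.46 -0.57 -2.19] T [ 0.008 -0.04   0.012] open 47.0 j [-0.63  0.53  0.4   2.12 -0.38  0.56  0.03]
tool shift [-0.4 -0.7  0.3] turn -0.14
```

View pics/scene4.png

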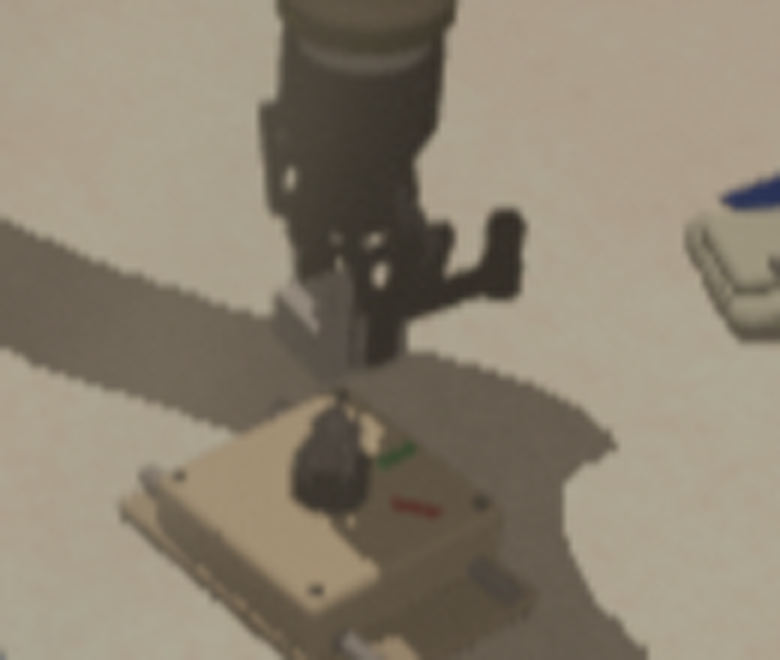

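View pics/top4.png

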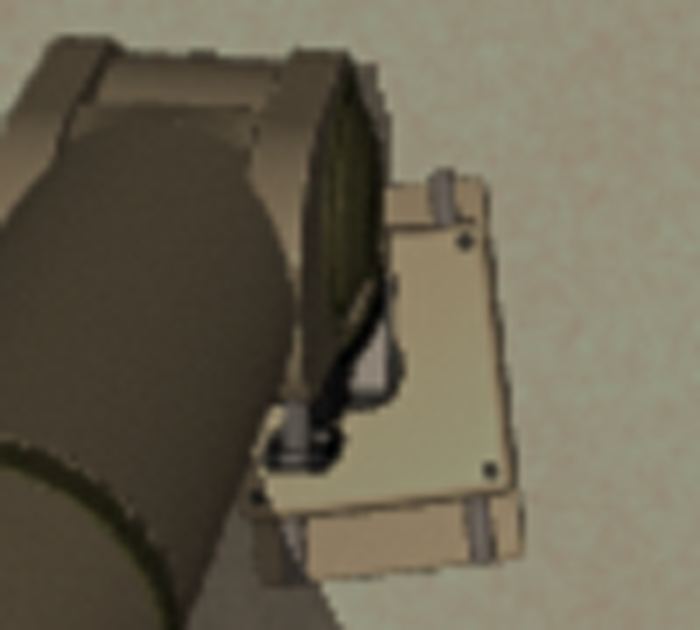

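```bash
python3 - <<'E'
from m import *
s=robot.sense();p=robot.camera("scene")
x0,y0,x1,y1=278,135,318,190;S=12
im=cv2.resize(p["color"][y0:y1,x0:x1,::-1],None,fx=S,fy=S,interpolation=cv2.INTER_CUBIC)
im=np.clip(im.astype(float)*1.7,0,255).astype(np.uint8)
c=np.array(s["position"]);a=np.radians(89.1)
Rz=np.array([[np.cos(a),-np.sin(a)],[np.sin(a),np.cos(a)]])
f=lambda X:tuple(np.round((np.array(proj(p,X))-[x0,y0]+.5)*S-.5).astype(int).tolist())
zb=c[2]-2.1
for lx,ly in((-24,-24),(-24,24),(24,-24),(24,24)):
    q=c[:2]+Rz@np.array([lx,ly])
    A,B=f([*q,zb]),f([*q,zb+26]);print((lx,ly),A,B)
    cv2.circle(im,A,2,(0,0,255),-1);cv2.circle(im,B,2,(0,255,0),-1)
for z in(96,104,70): cv2.circle(im,f([522.2,130,z]),2,(255,0,255),-1)
for X in([521.7,131.5,104],): cv2.circle(im,f(X),2,(255,255,0),-1)
cv2.imwrite("pics/z5.png",im)
E
```

```text
(-24, -24) (188, 349) (193, 264)
(-24, 24) (84, 244) (89, 159)
(24, -24) (354, 291) (361, 206)
(24, 24) (248, 188) (254, 104)
```

View pics/z5.png

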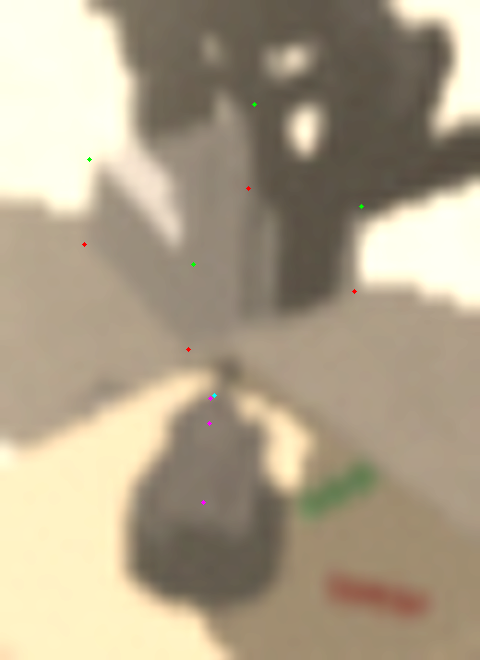

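Call:
{"method": "send_rows", "body": {
  "plan": [
    [[-0.4, 5, 0.3], 0, 40],
    [[0, 8, 0], 0, 40],
    [[0, 8, 0], 0, 40],
    [[0, 7, 0], 0, 40],
    [[0, 5, 0], 0, 40],
    [[0, 3, 0], 0, 40],
    [[0, 2, 0], 0, 40],
    [[0, 1, 0], 0, 40],
    [[0, 0, 0], 0, 40],
    [[0, 0, 0], 0, 40],
    [[0, 0, 0], 0, 40]
  ]
}}

```text
t: 11.83
position: [522.6, 130.3, 109.1]
orientation: [-0.497, 0.496, -0.503, 0.504]
ft_force: [-0.2, -0.6, -3.2]
opening: 47.3
```

```bash
python3 -c "
from m import *
st((522.2,130,108),89.2)
p=robot.camera('scene');save(p,'scene6.png',(265,130,335,200),10)"
```

```text
t 11.83 pos [522.6 130.3 109.1] jawyaw -0.8 lever yaw 89.2 tilt [-0.  0.] F [-0.15 -0.61 -3.25] T [-0.025 -0.019  0.018] open 47.3 j [-0.59  0.58  0.35  2.15 -0.42  0.48  0.07]
tool shift [ 0.3  1.1 -0.4] turn 0.0
```

View pics/scene6.png

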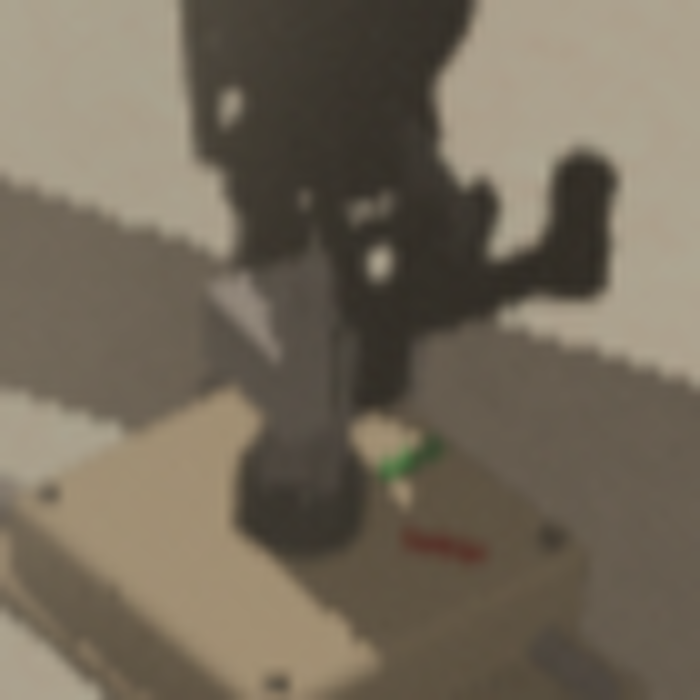

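Call:
{"method": "send_rows", "body": {
  "plan": [
    [[0, 1.5, 0], 0, 40],
    [[0, 1.5, 0], 0, 40],
    [[0, 1.5, 0], 0, 40],
    [[0, 0, 0], 0, 40],
    [[0, 0, 0], 0, 40]
  ]
}}

```text
t: 12.3
position: [522.4, 130.2, 104.2]
orientation: [0.496, -0.497, 0.503, -0.503]
ft_force: [0.4, -0.4, -2.4]
opening: 47.4
```

Call:
{"method": "send_rows", "body": {
  "plan": [
    [[0, 1, 0], 0, 40],
    [[0, 1, 0], 0, 40],
    [[0, 0, 0], 0, 40],
    [[0, 0, 0], 0, 40]
  ]
}}

```text
t: 12.63
position: [522.4, 130.2, 102.2]
orientation: [0.496, -0.497, 0.503, -0.503]
ft_force: [0.4, -0.6, -2.3]
opening: 47.3
```

Call:
{"method": "send_rows", "body": {
  "plan": [
    [[0, 1, 0], 0, 40],
    [[0, 1, 0], 0, 40],
    [[0, 0, 0], 0, 40],
    [[0, 0, 0], 0, 40]
  ]
}}

```text
t: 12.97
position: [522.4, 130.2, 100.2]
orientation: [0.496, -0.497, 0.503, -0.503]
ft_force: [0.6, 0.5, -1.3]
opening: 47.4
```

Call:
{"method": "send_rows", "body": {
  "plan": [
    [[0, 1, 0], 0, 40],
    [[0, 1, 0], 0, 40],
    [[0, 0, 0], 0, 40],
    [[0, 0, 0], 0, 40]
  ]
}}

```text
t: 13.3
position: [522.4, 130.2, 98.2]
orientation: [0.496, -0.497, 0.503, -0.503]
ft_force: [0.2, 0.5, -2.0]
opening: 47.3
```

Call:
{"method": "send_rows", "body": {
  "plan": [
    [[0, 1, 0], 0, 40],
    [[0, 0, 0], 0, 40],
    [[0, 0, 0], 0, 40]
  ]
}}

```text
t: 13.55
position: [522.4, 130.2, 97.3]
orientation: [-0.496, 0.497, -0.503, 0.503]
ft_force: [-0.0, -0.2, -1.2]
opening: 46.9
```

Call:
{"method": "send_rows", "body": {
  "plan": [
    [[0, 1, 0], 0, 40],
    [[0, 0, 0], 0, 40],
    [[0, 0, 0], 0, 40]
  ]
}}

```text
t: 13.8
position: [522.4, 130.2, 96.2]
orientation: [-0.496, 0.497, -0.503, 0.503]
ft_force: [-1.0, -0.2, -2.4]
opening: 46.8
```

Call:
{"method": "send_rows", "body": {
  "plan": [
    [[0, 1, 0], 0, 40],
    [[0, 0, 0], 0, 40],
    [[0, 0, 0], 0, 40]
  ]
}}

```text
t: 14.05
position: [522.4, 130.2, 95.2]
orientation: [0.496, -0.497, 0.503, -0.503]
ft_force: [-0.2, -0.4, -2.2]
opening: 47.7
```

Call:
{"method": "send_rows", "body": {
  "plan": [
    [[0, 1, 0], 0, 40],
    [[0, 0, 0], 0, 40],
    [[0, 0, 0], 0, 40]
  ]
}}

```text
t: 14.3
position: [522.5, 130.2, 94.2]
orientation: [-0.496, 0.497, -0.503, 0.503]
ft_force: [-1.1, -0.4, -2.1]
opening: 47.4
```

Call:
{"method": "send_rows", "body": {
  "plan": [
    [[0, 1, 0], 0, 40],
    [[0, 0, 0], 0, 40],
    [[0, 0, 0], 0, 40]
  ]
}}

```text
t: 14.55
position: [522.5, 130.2, 93.2]
orientation: [-0.496, 0.497, -0.503, 0.503]
ft_force: [0.5, -0.4, -1.7]
opening: 47.3
```

Call:
{"method": "send_rows", "body": {
  "plan": [
    [[0, 0.7, 0], 0, 40],
    [[0, 0, 0], 0, 40],
    [[0, 0, 0], 0, 40]
  ]
}}

```text
t: 14.8
position: [522.4, 130.2, 92.6]
orientation: [-0.496, 0.497, -0.503, 0.503]
ft_force: [-0.7, -1.2, -2.3]
opening: 46.8
```

Call:
{"method": "send_rows", "body": {
  "plan": [
    [[0, 0.5, 0], 0, 40],
    [[0, 0, 0], 0, 40],
    [[0, 0, 0], 0, 40]
  ]
}}

```text
t: 15.05
position: [522.5, 130.2, 92.1]
orientation: [-0.497, 0.497, -0.503, 0.503]
ft_force: [-0.1, -0.2, -1.6]
opening: 47.2
```

Call:
{"method": "send_rows", "body": {
  "plan": [
    [[0, 0.5, 0], 0, 40],
    [[0, 0, 0], 0, 40],
    [[0, 0, 0], 0, 40]
  ]
}}

```text
t: 15.3
position: [522.2, 130.2, 91.5]
orientation: [0.496, -0.497, 0.504, -0.503]
ft_force: [-0.7, -0.1, -1.6]
opening: 47.2
```

Call:
{"method": "send_rows", "body": {
  "plan": [
    [[0, 0.5, 0], 0, 40],
    [[0, 0, 0], 0, 40],
    [[0, 0, 0], 0, 40]
  ]
}}

```text
t: 15.55
position: [522.2, 130.2, 91.0]
orientation: [0.496, -0.497, 0.504, -0.503]
ft_force: [-0.9, -0.6, -2.6]
opening: 47.5
```

```bash
python3 -c "
from m import *
st()
p=robot.camera('scene');save(p,'scene7.png',(265,130,335,200),10)"
```

```text
t 15.55 pos [522.2 130.2  91. ] jawyaw -0.8 lever yaw 89.2 tilt [ 0.    -0.001] F [-0.94 -0.59 -2.57] T [0.034 0.318 0.001] open 47.5 j [-0.57  0.61  0.32  2.16 -0.44  0.44  0.09]
```

View pics/scene7.png

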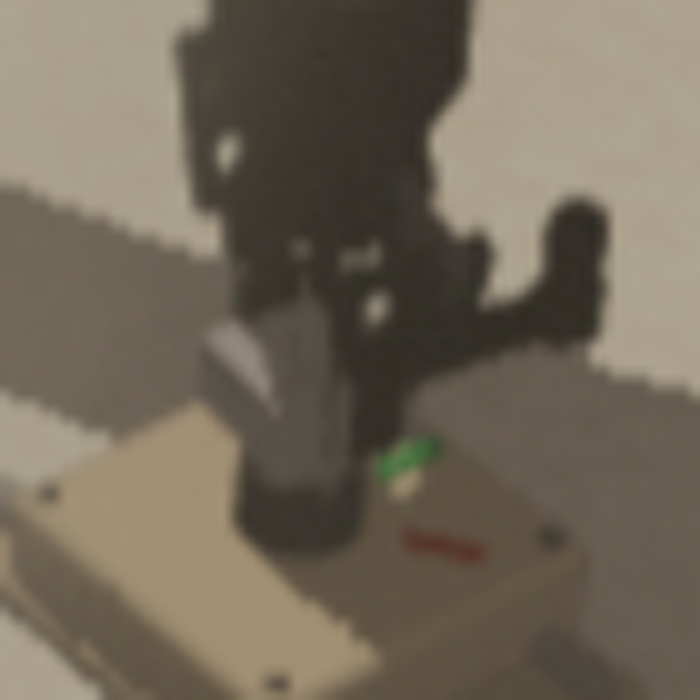

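Call:
{"method": "send_rows", "body": {
  "plan": [
    [[0, 0.5, 0], 0, 40],
    [[0, 0, 0], 0, 40],
    [[0, 0, 0], 0, 40]
  ]
}}

```text
t: 15.85
position: [522.2, 130.2, 90.5]
orientation: [0.496, -0.497, 0.504, -0.503]
ft_force: [-2.9, 0.0, -2.6]
opening: 47.2
```

```bash
python3 -c "
from m import *
st()"
```

```text
t 15.85 pos [522.2 130.2  90.5] jawyaw -0.8 lever yaw 89.2 tilt [ 0. -0.] F [-2.9   0.05 -2.59] T [-0.026  0.421  0.044] open 47.2 j [-0.57  0.61  0.32  2.16 -0.44  0.44  0.09]
```

Call:
{"method": "send_rows", "body": {
  "plan": [
    [[0, 0.5, 0], 0, 40],
    [[0, 0, 0], 0, 40],
    [[0, 0, 0], 0, 40]
  ]
}}

```text
t: 16.1
position: [522.2, 130.2, 90.0]
orientation: [0.496, -0.497, 0.504, -0.503]
ft_force: [-3.2, -0.0, -1.7]
opening: 47.1
```

```bash
python3 -c "
from m import *
st()"
```

```text
t 16.1 pos [522.2 130.2  90. ] jawyaw -0.8 lever yaw 89.2 tilt [ 0. -0.] F [-3.17 -0.04 -1.7 ] T [-0.078  0.534 -0.071] open 47.1 j [-0.57  0.61  0.32  2.16 -0.44  0.44  0.09]
```

Call:
{"method": "send_rows", "body": {
  "plan": [
    [[0, 0, -0.3], 0, 40],
    [[0, 0.5, 0], 0, 40],
    [[0, 0, 0], 0, 40],
    [[0, 0, 0], 0, 40]
  ]
}}

```text
t: 16.43
position: [522.2, 130.2, 89.6]
orientation: [-0.497, 0.496, -0.503, 0.503]
ft_force: [-1.5, -0.5, -1.7]
opening: 47.5
```

```bash
python3 -c "
from m import *
st()"
```

```text
t 16.43 pos [522.2 130.2  89.6] jawyaw -0.8 lever yaw 89.2 tilt [0. 0.] F [-1.54 -0.55 -1.66] T [-0.045  0.537 -0.046] open 47.5 j [-0.57  0.61  0.32  2.16 -0.44  0.43  0.09]
```

Call:
{"method": "send_rows", "body": {
  "plan": [
    [[0, 0, -0.3], 0, 40],
    [[0, 0.5, 0], 0, 40],
    [[0, 0.5, 0], 0, 40],
    [[0, 0, 0], 0, 40],
    [[0, 0, 0], 0, 40]
  ]
}}

```text
t: 16.85
position: [522.1, 130.3, 88.6]
orientation: [-0.497, 0.496, -0.503, 0.504]
ft_force: [-2.0, 0.1, -2.7]
opening: 47.6
```

```bash
python3 -c "
from m import *
st()"
```

```text
t 16.85 pos [522.1 130.3  88.6] jawyaw -0.79 lever yaw 89.21 tilt [0. 0.] F [-2.02  0.06 -2.7 ] T [-0.052  0.263 -0.027] open 47.6 j [-0.57  0.61  0.32  2.16 -0.45  0.43  0.09]
```

Call:
{"method": "send_rows", "body": {
  "plan": [
    [[0, 0.7, -0.2], 0, 40],
    [[0, 0.7, 0], 0, 40],
    [[0, 0.6, 0], 0, 40],
    [[0, 0, 0], 0, 40],
    [[0, 0, 0], 0, 40]
  ]
}}

```text
t: 17.27
position: [521.9, 130.3, 86.6]
orientation: [-0.497, 0.496, -0.503, 0.504]
ft_force: [0.9, -0.1, -2.0]
opening: 47.1
```

Call:
{"method": "send_rows", "body": {
  "plan": [
    [[0, 0.7, 0], 0, 40],
    [[0, 0.7, 0], 0, 40],
    [[0, 0.6, 0], 0, 40],
    [[0, 0, 0], 0, 40],
    [[0, 0, 0], 0, 40]
  ]
}}

```text
t: 17.68
position: [521.7, 130.2, 84.6]
orientation: [-0.496, 0.496, -0.503, 0.504]
ft_force: [0.1, -0.5, -2.3]
opening: 47.1
```

```bash
python3 -c "
from m import *
st()
p=robot.camera('scene');save(p,'scene8.png',(265,130,335,200),10)"
```

```text
t 17.68 pos [521.7 130.2  84.6] jawyaw -0.8 lever yaw 89.2 tilt [0. 0.] F [ 0.07 -0.48 -2.33] T [-0.02  -0.013 -0.026] open 47.1 j [-0.56  0.62  0.31  2.16 -0.45  0.42  0.09]
```

View pics/scene8.png

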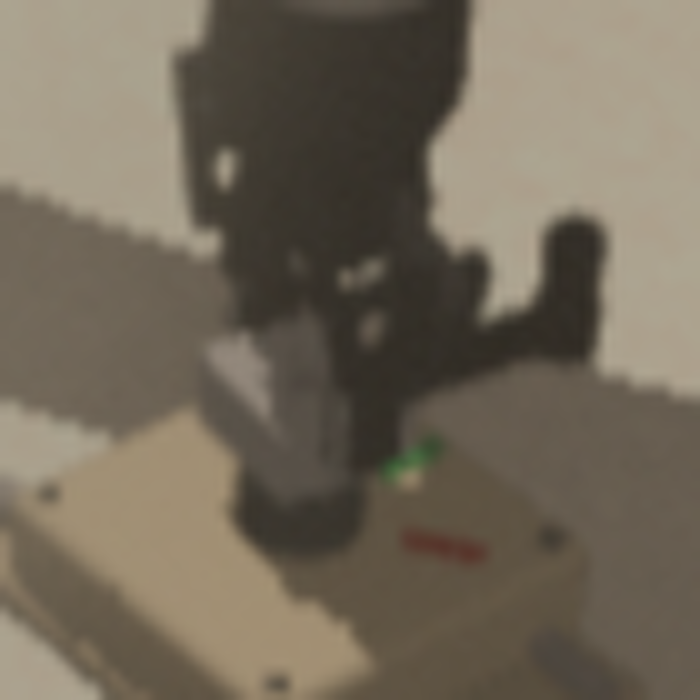

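Call:
{"method": "send_rows", "body": {
  "plan": [
    [[0, 0.8, 0], 0, 40],
    [[0, 0.8, 0], 0, 40],
    [[0, 0.8, 0], 0, 40],
    [[0, 0.6, 0], 0, 40],
    [[0, 0, 0], 0, 40],
    [[0, 0, 0], 0, 40]
  ]
}}

```text
t: 18.23
position: [521.6, 130.2, 81.5]
orientation: [0.496, -0.497, 0.503, -0.503]
ft_force: [-0.1, 0.2, -2.7]
opening: 47.0
```

Call:
{"method": "send_rows", "body": {
  "plan": [
    [[0, 0.8, 0], 0, 40],
    [[0, 0.8, 0], 0, 40],
    [[0, 0.8, 0], 0, 40],
    [[0, 0.6, 0], 0, 40],
    [[0, 0, 0], 0, 40],
    [[0, 0, 0], 0, 40]
  ]
}}

```text
t: 18.73
position: [521.6, 130.2, 78.5]
orientation: [0.496, -0.497, 0.503, -0.503]
ft_force: [0.6, 0.4, -2.2]
opening: 47.5
```

Call:
{"method": "send_rows", "body": {
  "plan": [
    [[0, 0.8, 0], 0, 40],
    [[0, 0.8, 0], 0, 40],
    [[0, 0.8, 0], 0, 40],
    [[0, 0.6, 0], 0, 40],
    [[0, 0, 0], 0, 40],
    [[0, 0, 0], 0, 40]
  ]
}}

```text
t: 19.23
position: [521.6, 130.2, 75.5]
orientation: [-0.496, 0.497, -0.503, 0.503]
ft_force: [-0.5, -0.2, -2.0]
opening: 47.3
```

```bash
python3 -c "
from m import *
st()"
```

```text
t 19.23 pos [521.6 130.2  75.5] jawyaw -0.8 lever yaw 89.2 tilt [ 0. -0.] F [-0.53 -0.18 -2.03] T [-0.001 -0.035 -0.05 ] open 47.3 j [-0.55  0.63  0.3   2.16 -0.46  0.4   0.1 ]
```

Call:
{"method": "send_rows", "body": {
  "plan": [
    [[0, 0.7, 0], 0, 40],
    [[0, 0.7, 0], 0, 40],
    [[0, 0.6, 0], 0, 40],
    [[0, 0, 0], 0, 40],
    [[0, 0, 0], 0, 40]
  ]
}}

```text
t: 19.65
position: [521.6, 130.2, 73.6]
orientation: [-0.496, 0.497, -0.503, 0.503]
ft_force: [-0.1, 1.3, -1.6]
opening: 47.2
```

Call:
{"method": "send_rows", "body": {
  "plan": [
    [[0, 0.4, 0], 0, 40],
    [[0, 0.4, 0], 0, 40],
    [[0, 0, 0], 0, 40],
    [[0, 0, 0], 0, 40]
  ]
}}

```text
t: 19.98
position: [521.7, 130.3, 72.8]
orientation: [-0.497, 0.497, -0.503, 0.503]
ft_force: [-0.8, -0.0, -2.4]
opening: 47.2
```

Call:
{"method": "send_rows", "body": {
  "plan": [
    [[0, 0.4, 0], 0, 40],
    [[0, 0, 0], 0, 40],
    [[0, 0, 0], 0, 40]
  ]
}}

```text
t: 20.23
position: [521.7, 130.2, 72.4]
orientation: [-0.497, 0.496, -0.503, 0.503]
ft_force: [-0.2, 0.7, -2.7]
opening: 47.1
```

Call:
{"method": "send_rows", "body": {
  "plan": [
    [[0, 0.3, 0], 0, 40],
    [[0, 0, 0], 0, 40],
    [[0, 0, 0], 0, 40]
  ]
}}

```text
t: 20.48
position: [521.7, 130.3, 72.1]
orientation: [-0.497, 0.497, -0.503, 0.503]
ft_force: [0.1, 0.5, -2.0]
opening: 47.5
```

Call:
{"method": "send_rows", "body": {
  "plan": [
    [[0, 0.3, 0], 0, 40],
    [[0, 0, 0], 0, 40],
    [[0, 0, 0], 0, 40]
  ]
}}

```text
t: 20.73
position: [521.7, 130.3, 72.1]
orientation: [-0.497, 0.496, -0.503, 0.503]
ft_force: [-2.4, -0.9, 4.3]
opening: 47.4
```

Call:
{"method": "send_rows", "body": {
  "plan": [
    [[0, 0.3, 0], 0, 40],
    [[0, 0, 0], 0, 40],
    [[0, 0, 0], 0, 40]
  ]
}}

```text
t: 20.98
position: [521.7, 130.2, 72.0]
orientation: [0.497, -0.496, 0.504, -0.503]
ft_force: [-2.7, -0.5, 10.0]
opening: 47.1
```

Call:
{"method": "send_rows", "body": {
  "plan": [
    [[0, 0.3, 0], 0, 40],
    [[0, 0, 0], 0, 40],
    [[0, 0, 0], 0, 40]
  ]
}}

```text
t: 21.23
position: [521.7, 130.3, 72.0]
orientation: [0.497, -0.496, 0.504, -0.503]
ft_force: [-3.7, 0.4, 14.1]
opening: 47.3
```

Call:
{"method": "send_rows", "body": {
  "plan": [
    [[0, -0.5, 0], 0, 40],
    [[0, 0, 0], 2, 40],
    [[0, 0, 0], 2, 40],
    [[0, 0, 0], 2, 40],
    [[0, 0, 0], 0, 40],
    [[0, 0, 0], 0, 40]
  ]
}}

```text
t: 21.73
position: [521.6, 130.4, 72.0]
orientation: [0.469, -0.469, 0.529, -0.529]
ft_force: [-2.1, -0.3, 9.7]
opening: 47.3
```

```bash
python3 -c "
from m import *
st()"
```

```text
t 21.73 pos [521.6 130.4  72. ] jawyaw -6.9 lever yaw 83.1 tilt [-0.  0.] F [-2.15 -0.34  9.68] T [0.004 0.5   0.008] open 47.3 j [-0.57  0.64  0.32  2.17 -0.5   0.4   0.04]
```

Call:
{"method": "send_rows", "body": {
  "plan": [
    [[0, -0.2, 0], 2, 40],
    [[0, 0, 0], 2, 40],
    [[0, 0, 0], 0, 40],
    [[0, 0, 0], 0, 40]
  ]
}}

```text
t: 22.07
position: [521.7, 130.4, 72.1]
orientation: [-0.45, 0.45, -0.545, 0.545]
ft_force: [-1.7, 0.1, 6.1]
opening: 47.6
```

```bash
python3 -c "
from m import *
st()"
```

```text
t 22.07 pos [521.7 130.4  72.1] jawyaw -10.95 lever yaw 79.05 tilt [-0.  0.] F [-1.7   0.11  6.07] T [ 0.03   0.351 -0.019] open 47.6 j [-0.58  0.65  0.34  2.17 -0.53  0.4  -0.  ]
```

```bash
python3 -c "
from m import *
p=robot.camera('scene');save(p,'scene9.png',(265,130,335,200),10)
p=robot.camera('top');save(p,'top9.png',(190,140,260,210),10)"
```

```text
(no output)
```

View pics/scene9.png

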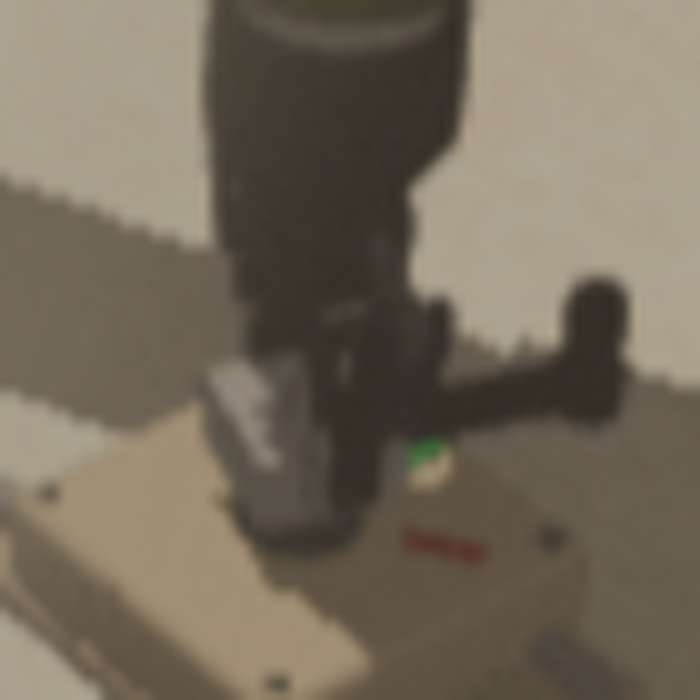

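View pics/top9.png

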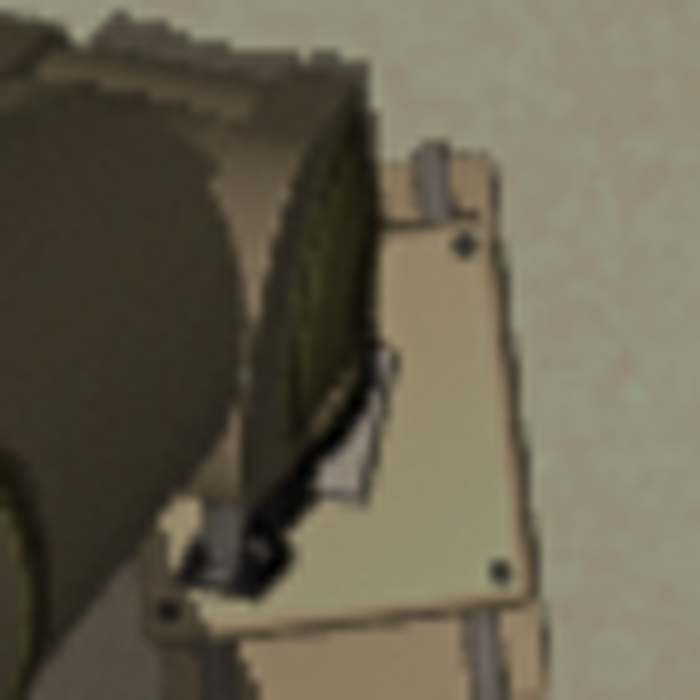

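Call:
{"method": "send_rows", "body": {
  "plan": [
    [[0, 0, 0], 2, 40],
    [[0, 0, 0], 2, 40],
    [[0, 0, 0], 2, 40],
    [[0, 0, 0], 2, 40],
    [[0, 0, 0], 0, 40]
  ]
}}

```text
t: 22.58
position: [521.9, 130.3, 72.1]
orientation: [-0.411, 0.41, -0.576, 0.576]
ft_force: [-1.1, -0.4, 6.3]
opening: 46.9
```

```bash
python3 -c "
from m import *
st()"
```

```text
t 22.58 pos [521.9 130.3  72.1] jawyaw -19.04 lever yaw 70.96 tilt [-0.     0.001] F [-1.11 -0.37  6.32] T [-0.016  0.341  0.028] open 46.9 j [-0.6   0.65  0.37  2.17 -0.58  0.41 -0.09]
```

Call:
{"method": "send_rows", "body": {
  "plan": [
    [[0, 0, 0], 2, 40],
    [[0, 0, 0], 2, 40],
    [[0, 0, 0], 2, 40],
    [[0, 0, 0], 2, 40],
    [[0, 0, 0], 0, 40]
  ]
}}

```text
t: 23.0
position: [522.1, 130.2, 72.1]
orientation: [-0.369, 0.369, -0.603, 0.603]
ft_force: [-0.3, -0.8, 5.3]
opening: 46.8
```

```bash
python3 -c "
from m import *
st()"
```

```text
t 23.0 pos [522.1 130.2  72.1] jawyaw -27.05 lever yaw 62.95 tilt [-0.     0.001] F [-0.28 -0.83  5.28] T [-0.111  0.161  0.06 ] open 46.8 j [-0.62  0.66  0.41  2.17 -0.63  0.43 -0.18]
```

Call:
{"method": "send_rows", "body": {
  "plan": [
    [[0, 0, 0], 2, 40],
    [[0, 0, 0], 2, 40],
    [[0, 0, 0], 2, 40],
    [[0, 0, 0], 2, 40],
    [[0, 0, 0], 2, 40]
  ]
}}

```text
t: 23.42
position: [522.3, 130.1, 72.1]
orientation: [-0.315, 0.315, -0.633, 0.633]
ft_force: [1.0, -1.5, 5.1]
opening: 47.3
```

```bash
python3 -c "
from m import *
st()"
```

```text
t 23.42 pos [522.3 130.1  72.1] jawyaw -37.07 lever yaw 52.93 tilt [-0.001  0.001] F [ 1.04 -1.45  5.09] T [-0.248 -0.074  0.259] open 47.3 j [-0.65  0.67  0.46  2.17 -0.69  0.44 -0.29]
```

Call:
{"method": "send_rows", "body": {
  "plan": [
    [[0, 0, 0], 2, 40],
    [[0, 0, 0], 2, 40],
    [[0, 0, 0], 2, 40]
  ]
}}

```text
t: 23.67
position: [522.4, 130.0, 72.1]
orientation: [-0.282, 0.281, -0.648, 0.649]
ft_force: [2.3, -1.9, 4.2]
opening: 47.1
```

```bash
python3 -c "
from m import *
st()"
```

```text
t 23.67 pos [522.4 130.   72.1] jawyaw -43.04 lever yaw 46.96 tilt [-0.001  0.001] F [ 2.28 -1.94  4.22] T [-0.43  -0.399  0.233] open 47.1 j [-0.67  0.68  0.48  2.17 -0.72  0.45 -0.36]
```

Call:
{"method": "send_rows", "body": {
  "plan": [
    [[0, 0, 0.1], 1, 40],
    [[0, 0, 0], 1, 40],
    [[0, 0, 0], 1, 40]
  ]
}}

```text
t: 23.92
position: [522.5, 129.9, 72.1]
orientation: [-0.265, 0.265, -0.655, 0.656]
ft_force: [2.5, -2.5, 5.1]
opening: 47.4
```

```bash
python3 -c "
from m import *
st()"
```

```text
t 23.92 pos [522.5 129.9  72.1] jawyaw -45.97 lever yaw 44.03 tilt [-0.001  0.001] F [ 2.48 -2.46  5.09] T [-0.427 -0.443  0.326] open 47.4 j [-0.68  0.68  0.5   2.17 -0.74  0.46 -0.4 ]
```

Call:
{"method": "send_rows", "body": {
  "plan": [
    [[0, 0, 0], 1, 40],
    [[0, 0, 0], 1, 40]
  ]
}}

```text
t: 24.08
position: [522.5, 129.9, 72.1]
orientation: [-0.254, 0.253, -0.66, 0.66]
ft_force: [3.9, -2.6, 4.6]
opening: 47.3
```

```bash
python3 -c "
from m import *
st()"
```

```text
t 24.08 pos [522.5 129.9  72.1] jawyaw -47.95 lever yaw 42.05 tilt [-0.001  0.001] F [ 3.92 -2.59  4.59] T [-0.574 -0.665  0.243] open 47.3 j [-0.69  0.68  0.51  2.17 -0.75  0.46 -0.42]
```

Call:
{"method": "send_rows", "body": {
  "plan": [
    [[0, 0, 0.1], 1, 40],
    [[0, 0, 0], 0, 40]
  ]
}}

```text
t: 24.25
position: [522.5, 129.9, 72.0]
orientation: [-0.248, 0.247, -0.662, 0.663]
ft_force: [3.6, -1.8, 5.7]
opening: 47.6
```

```bash
python3 -c "
from m import *
st()"
```

```text
t 24.25 pos [522.5 129.9  72. ] jawyaw -48.95 lever yaw 41.05 tilt [-0.001  0.001] F [ 3.58 -1.8   5.7 ] T [-0.508 -0.723  0.136] open 47.6 j [-0.69  0.68  0.51  2.17 -0.76  0.46 -0.43]
```

Call:
{"method": "send_rows", "body": {
  "plan": [
    [[0, 0, 0], 1, 40],
    [[0, 0, 0], 0, 40]
  ]
}}

```text
t: 24.42
position: [522.5, 129.9, 72.1]
orientation: [-0.242, 0.242, -0.664, 0.665]
ft_force: [3.0, -2.5, 5.1]
opening: 47.5
```

```bash
python3 -c "
from m import *
st()"
```

```text
t 24.42 pos [522.5 129.9  72.1] jawyaw -49.96 lever yaw 40.04 tilt [-0.001  0.001] F [ 3.01 -2.48  5.14] T [-0.52  -0.81   0.224] open 47.5 j [-0.69  0.68  0.52  2.17 -0.76  0.47 -0.44]
```

Call:
{"method": "send_rows", "body": {
  "plan": [
    [[0, 0, 0.1], 1, 40],
    [[0, 0, 0], 0, 40]
  ]
}}

```text
t: 24.58
position: [522.6, 129.9, 72.1]
orientation: [-0.237, 0.236, -0.666, 0.667]
ft_force: [4.4, -2.4, 5.3]
opening: 47.2
```

```bash
python3 -c "
from m import *
st()
p=robot.camera('scene');save(p,'scene10.png',(265,130,335,200),10)
st()"
```

```text
t 24.58 pos [522.6 129.9  72.1] jawyaw -50.95 lever yaw 39.05 tilt [-0.001  0.001] F [ 4.44 -2.38  5.29] T [-0.586 -0.874  0.288] open 47.2 j [-0.69  0.68  0.52  2.17 -0.77  0.47 -0.45]
t 24.63 pos [522.6 129.8  72. ] jawyaw -50.92 lever yaw 39.08 tilt [-0.001  0.001] F [ 4.54 -3.45  5.45] T [-0.576 -0.891  0.242] open 47.2 j [-0.69  0.68  0.52  2.17 -0.77  0.47 -0.45]
```

View pics/scene10.png

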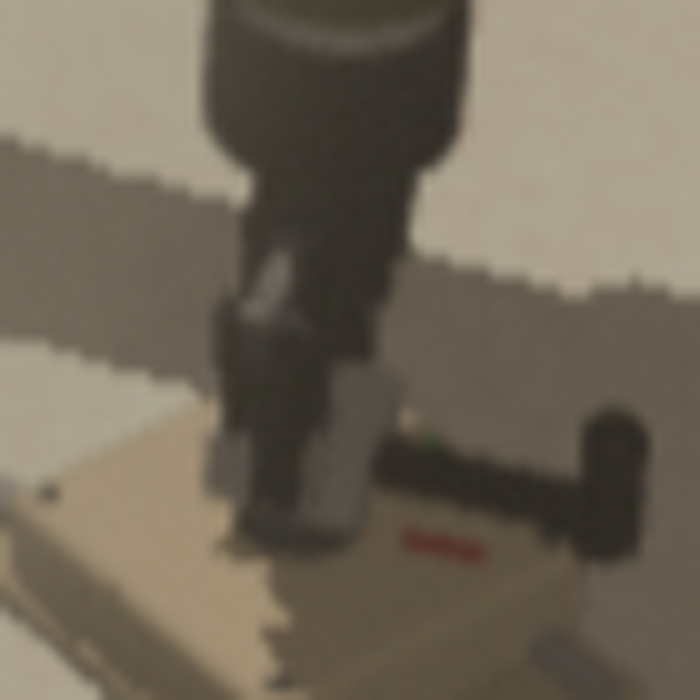

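Call:
{"method": "send_rows", "body": {
  "plan": [
    [[0, 0, 0], 1, 40],
    [[0, 0, 0], 0, 40]
  ]
}}

```text
t: 24.8
position: [522.5, 129.9, 72.1]
orientation: [-0.232, 0.231, -0.668, 0.669]
ft_force: [4.6, -3.4, 5.6]
opening: 47.1
```

```bash
python3 -c "
from m import *
for _ in range(4): st(); robot.camera('top')"
```

```text
t 24.8 pos [522.5 129.9  72.1] jawyaw -51.84 lever yaw 38.16 tilt [-0.001  0.001] F [ 4.59 -3.38  5.59] T [-0.732 -0.848  0.973] open 47.1 j [-0.7   0.69  0.53  2.17 -0.77  0.47 -0.47]
t 24.85 pos [522.6 129.9  72.1] jawyaw -51.8 lever yaw 38.2 tilt [-0.001  0.001] F [ 4.22 -3.09  6.7 ] T [-0.778 -0.857  0.983] open 47.2 j [-0.7   0.69  0.53  2.17 -0.77  0.47 -0.46]
t 24.9 pos [522.6 129.8  72.1] jawyaw -51.8 lever yaw 38.2 tilt [-0.001  0.001] F [ 5.06 -3.45  4.85] T [-0.723 -0.815  1.   ] open 47.2 j [-0.7   0.69  0.53  2.17 -0.77  0.47 -0.46]
t 24.95 pos [522.6 129.8  72. ] jawyaw -51.8 lever yaw 38.2 tilt [-0.001  0.001] F [ 3.95 -3.31  5.66] T [-0.702 -0.871  0.96 ] open 47.3 j [-0.7   0.69  0.52  2.17 -0.77  0.47 -0.46]
```

Call:
{"method": "send_rows", "body": {
  "plan": [
    [[0, 0, 0.1], -1, 40],
    [[0, 0, 0], 0, 40]
  ]
}}

```text
t: 25.17
position: [522.6, 129.8, 72.1]
orientation: [-0.237, 0.236, -0.666, 0.666]
ft_force: [5.0, -3.5, 5.9]
opening: 46.9
```

```bash
python3 -c "
from m import *
for _ in range(2): st(); p=robot.camera('scene')
save(p,'scene11.png',(265,130,335,200),10)
im=cv2.imread('pics/scene11.png');cv2.imwrite('pics/scene11.png',np.clip(im*1.8,0,255).astype(np.uint8))"
```

```text
t 25.17 pos [522.6 129.8  72.1] jawyaw -50.86 lever yaw 39.14 tilt [-0.001  0.001] F [ 4.97 -3.5   5.88] T [-0.544 -0.904  0.262] open 46.9 j [-0.69  0.68  0.52  2.17 -0.77  0.47 -0.45]
t 25.22 pos [522.5 129.8  72. ] jawyaw -50.9 lever yaw 39.1 tilt [-0.001  0.001] F [ 4.52 -2.48  6.35] T [-0.566 -0.916  0.3  ] open 47.2 j [-0.69  0.68  0.52  2.17 -0.77  0.47 -0.45]
```

View pics/scene11.png

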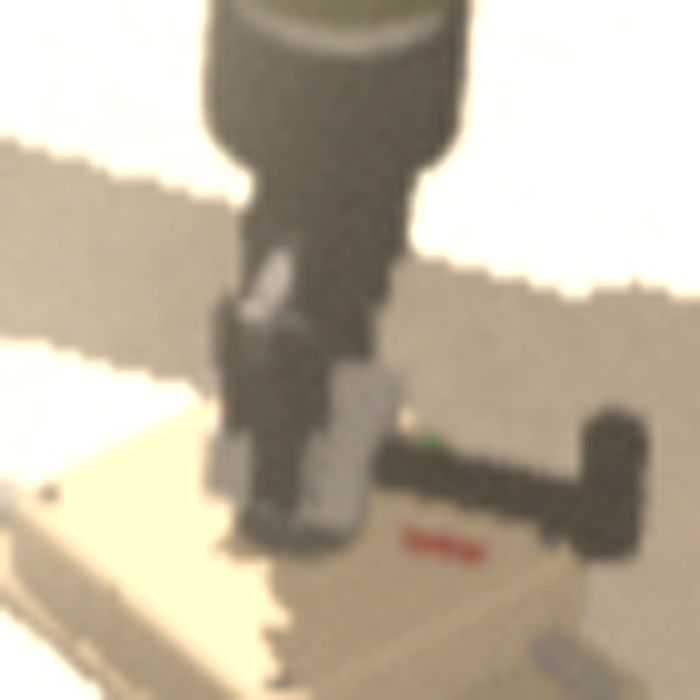

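Call:
{"method": "send_rows", "body": {
  "plan": [
    [[0, 0, 0.1], -1, 40],
    [[0, 0, 0], 0, 40],
    [[0, 0, 0], 0, 40]
  ]
}}

```text
t: 25.52
position: [522.3, 130.0, 72.0]
orientation: [0.243, -0.242, 0.664, -0.664]
ft_force: [3.4, -1.3, 6.0]
opening: 47.4
```

```bash
python3 -c "
from m import *
for _ in range(2): st(); p=robot.camera('scene')"
```

```text
t 25.52 pos [522.3 130.   72. ] jawyaw -49.92 lever yaw 40.08 tilt [-0.001  0.   ] F [ 3.37 -1.31  6.01] T [-0.371 -0.699  0.062] open 47.4 j [-0.69  0.68  0.52  2.17 -0.76  0.47 -0.44]
t 25.57 pos [522.3 130.   72. ] jawyaw -49.92 lever yaw 40.08 tilt [-0.001  0.   ] F [ 4.16 -1.53  6.1 ] T [-0.38  -0.698  0.151] open 47.2 j [-0.69  0.68  0.52  2.17 -0.76  0.47 -0.44]
```

Unstrained now. Release and lift away.

Call:
{"method": "send_rows", "body": {
  "plan": [
    [[0, 0, 0], 0, 48],
    [[0, 0, 0], 0, 50],
    [[0, 0, 0], 0, 54],
    [[0, 0, 0], 0, 60],
    [[0, 0, 0], 0, 66],
    [[0, 0, 0], 0, 70],
    [[0, 0, 0], 0, 70],
    [[0, 0, 0], 0, 70]
  ]
}}

```text
t: 26.28
position: [521.8, 129.9, 71.8]
orientation: [0.243, -0.243, 0.664, -0.664]
ft_force: [-0.4, -0.4, -0.6]
opening: 69.8
```

```bash
python3 -c "
from m import *
st(); p=robot.camera('scene');save(p,'scene12.png',(265,130,335,200),10)"
```

```text
t 26.28 pos [521.8 129.9  71.8] jawyaw -49.8 lever yaw 40.2 tilt [ 0. -0.] F [-0.43 -0.36 -0.55] T [-0.02   0.02   0.048] open 69.8 j [-0.69  0.68  0.51  2.17 -0.76  0.47 -0.44]
```

View pics/scene12.png

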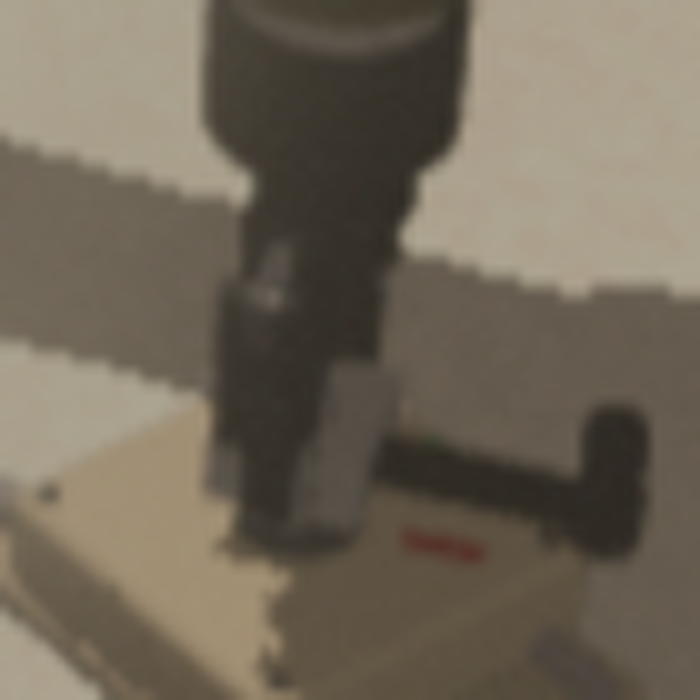

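Call:
{"method": "send_rows", "body": {
  "plan": [
    [[0, -3, 0], 0, 70],
    [[0, -8, 0], 0, 70],
    [[0, -12, 0], 0, 70],
    [[0, -16, 0], 0, 70],
    [[0, -20, 0], 0, 70],
    [[0, -20, 0], 0, 70],
    [[0, -20, 0], 0, 70],
    [[0, -20, 0], 0, 70],
    [[0, -20, 0], 0, 70],
    [[0, -14, 0], 0, 70]
  ]
}}

```text
t: 27.17
position: [522.2, 129.6, 227.2]
orientation: [0.243, -0.242, 0.664, -0.664]
ft_force: [1.1, -0.8, -0.1]
opening: 69.7
```

Call:
{"method": "send_rows", "body": {
  "plan": [
    [[28, 0, -22], 0, 70],
    [[28, 0, -22], 0, 70],
    [[28, 0, 22], 0, 70],
    [[28, 0, 22], 0, 70],
    [[28, 0, 22], 0, 70],
    [[28, 0, 22], 0, 70],
    [[28, 0, 22], 0, 70],
    [[28, 0, 22], 0, 70],
    [[0, 0, 0], 0, 70],
    [[0, 0, 0], 0, 70],
    [[0, 0, 0], 0, 70],
    [[0, 0, 0], 0, 70]
  ]
}}

```text
t: 28.17
position: [407.9, -80.9, 225.0]
orientation: [0.244, -0.243, 0.664, -0.664]
ft_force: [-0.1, 0.2, -0.8]
opening: 70.3
```

```bash
python3 - <<'E'
from m import *
s=st()
p=robot.camera('scene');save(p,'scene13.png',(235,120,350,215),6)
q=robot.camera('top');save(q,'top13.png',(170,130,270,220),7);save(q,'topfull.png')
b=np.array([522.8,128.3]);
for nm,pp in(("top",q),("scene",p)):
  for k in("knob","bore","lever"):
    z={"knob":105,"bore":96,"lever":70}[k]
    print(nm,k,[(np.round(r["xy"],1),round(r["score"],2),toz(pp,r["xy"],z)[:2].round(1)) for r in robot.pinpoint(pp,k)])
E
```

```text
t 28.17 pos [407.9 -80.9 225. ] jawyaw -49.71 lever yaw 40.29 tilt [-0. -0.] F [-0.05  0.22 -0.81] T [-0.008  0.048  0.045] open 70.3 j [-0.58  0.32  0.85  2.31 -0.4   0.65 -0.3 ]
top knob [(array([368.4, 289.4]), 0.83, array([ 190.3, -333.7])), (array([202. , 158.5]), 0.7, array([591.7, 185.1])), (array([343.1, 247. ]), 0.58, array([ 317.2, -259. ])), (array([117. , 205.6]), 0.25, array([439. , 450.3])), (array([309.9, 175.9]), 0.24, array([ 538.1, -158. ]))]
top bore [(array([318.1, 246.8]), 0.6, array([ 316.6, -183.3])), (array([374.4, 260.6]), 0.59, array([ 276.2, -356.6])), (array([218.1, 180.9]), 0.58, array([521.2, 133.2])), (array([203. , 184.8]), 0.32, array([508.3, 181.2]))]
top lever [(array([221.1, 184.5]), 0.78, array([512.8, 126.5])), (array([315.7, 246. ]), 0.77, array([ 318. , -179.3])), (array([373. , 259.2]), 0.59, array([ 278.6, -359.7])), (array([219.1, 181.9]), 0.56, array([521.3, 133.2]))]
scene knob [(array([110.6, 174.1]), 0.97, array([ 278.6, -361.6])), (array([148.4, 189.7]), 0.7, array([ 400. , -289.2])), (array([326.7, 172.7]), 0.65, array([589.5, 198.2])), (array([294.8, 171.4]), 0.38, array([537.5, 118.9]))]
scene bore [(array([109.9, 195.2]), 0.7, array([ 358.1, -390. ])), (array([291.8, 170.1]), 0.68, array([518.8, 120.9])), (array([172.9, 184.1]), 0.62, array([ 401.6, -216. ]))]
scene lever [(array([177.5, 190.1]), 0.65, array([ 404.1, -205.5])), (array([297.2, 176. ]), 0.62, array([524.8, 138.2])), (array([113.4, 202.5]), 0.59, array([ 363. , -386.4])), (array([292.6, 178. ]), 0.56, array([525.8, 120.8]))]
```

View pics/scene13.png

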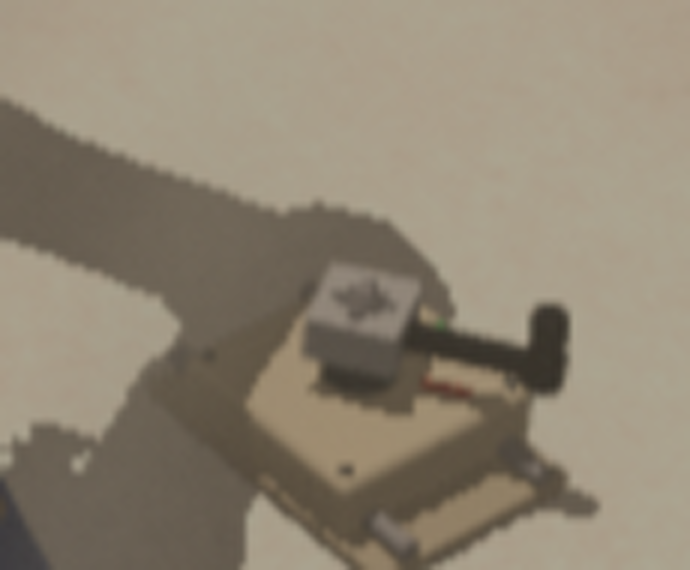

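View pics/top13.png

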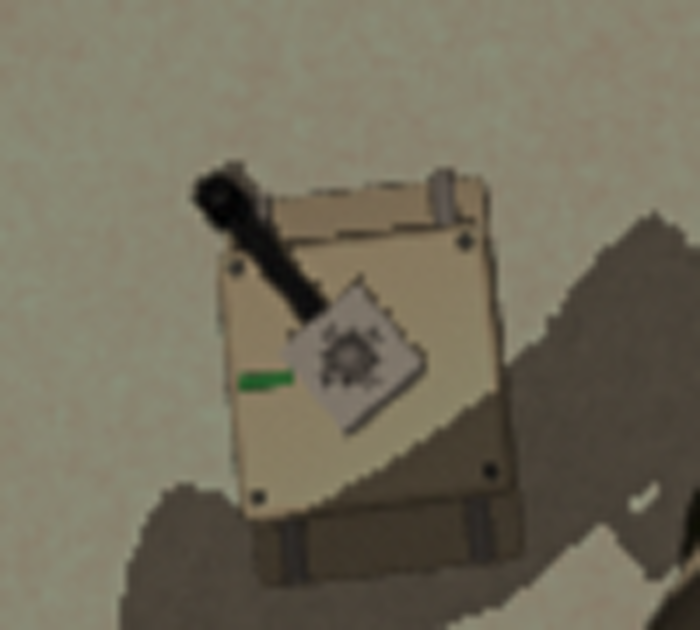

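View pics/topfull.png

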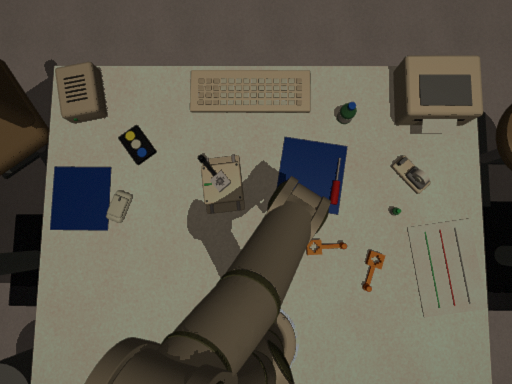

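```bash
python3 - <<'E'
from m import *
p=robot.camera("top");s=7;un=lambda x,y:((x+.5)/s-.5+170,(y+.5)/s-.5+130)
for z in(96,102):
    w=np.array([toz(p,un(*q),z)[:2] for q in((360,280),(426,367),(349,432),(284,345))]);e=w-w.mean(0)
    print(z,w.mean(0).round(1),np.hypot(*e.T).round(1),[np.degrees(np.arctan2(a[1],a[0])).round(1) for a in e])
k=toz(p,un(222,200),113)[:2];d=k-[522.8,128.3];print("knob",k,np.degrees(np.arctan2(d[1],d[0])),np.hypot(*d))
print(robot.hand_in()); st()
E
```

```text
96 [522.8 126.4] [35.  33.  34.9 32.8] [np.float64(-2.7), np.float64(-98.5), np.float64(176.9), np.float64(81.6)]
102 [522.  125.7] [34.9 32.8 34.8 32.6] [np.float64(-2.7), np.float64(-98.5), np.float64(176.9), np.float64(81.6)]
knob [591.29566316 186.06816756] 40.14375817478895 89.60366653023024
the job is handed in; nothing more can be done
None
the job is handed in; nothing more can be done
```

The brake lever is fitted fully home on the lock unit's shaft, turned clockwise to the stop and released. I handed the job in at about 28 s. One torque reading exceeded the limit, so I can't rule out damage to the unit.

**Fitting:** The lever went on at 89.2 deg world, about 8 deg clockwise of the green mark. It slid down the full 20 mm with side forces of 3 N or less. It seated with about 14 N on the wrist sensor (about 16 N after the lever's weight), under the 30 N limit.

**Turning:** The shaft showed its drag of about 0.25 N m until near the red mark.

**The excess torque:** The last 1 deg step brought the wrist torque briefly to about 1.0 N m, for about 0.2 to 0.3 s. That is over the 0.6 N m guideline and far steeper than the stop's stated 4 N m per rad. I backed off 2 deg straight away, to about 0.1 N m, before letting go.

**Checks after release:**
- **Angle:** The gripper read 40.1 deg before release, and the top picture puts the knob at about 40 deg. The red mark is at about 42 deg, so the knob is within 2 deg of it. The hub corners alone gave about 39 deg.
- **Seating:** The pictures show the hub sitting on the collar. The picture-based position of the hub was about 2 mm off, which matches the camera calibration error.
- **Robot and table:** The gripper is clear and touching nothing. The other things on the table look unmoved, except the washer, which the arm hid in the last picture.

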